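# Unclamp and open the curing box

### The job

Open the curing box: take the T-handled key out of its stand and use it to loosen both slotted clamp screws on the front of the box, turning each counterclockwise (seen from above) about a quarter turn until its yellow clamp dog is swung clear of the lid, without touching the screws with the robot itself. Put the key back in its stand, and only then swing the lid up by its handle until it stands upright or a little beyond, and let go. Leave the jars, the cup and the tape roll where they are.

Things in the scene. Friction and masses are not known exactly. Their poses are not given: they have to be found in the camera images.
- curing_box: Green steel box fixed to the bench, 200 (x) x 250 (y) mm, 100 mm high with its lid shut (raised lid panel: 103 mm). Origin: centre of the underside; own +x points away from the robot to the hinged side; on the front (own -x) stand the two screw lugs, blocks 44 mm wide, 82 mm high, reaching 142 mm ahead of the origin.
- lid (a joint): Hinge of the lid along the box's far top edge: 0 = shut, grows as the front edge rises, 1.57 = upright, stop at 1.75. Friction hinge: the lid stays wherever it is left; raising it takes about 7 N at the handle. The shut lid is held down while a clamp dog lies over its front edge.
- lid_hinge (a point): Point on the lid's hinge axis, in its middle; box frame (104, 0, 92) mm. The axis runs along the box's y.
- lid_handle (a point): Middle of the lid's handle, a round steel bar 10 mm thick, 90 mm long along the box's y, on two end posts. Lid shut: box frame (-74, 0, 135) mm, bar centre 32 mm above the raised lid panel; the lid's front edge lies 28 mm ahead of it. From the hinge axis it lies 178 mm along the lid and 43 mm off it. Moves with the lid: upright, it is on the far side.
- screw_left_slot (a point): Centre of the slot floor of the left (+y) screw, on its vertical turning axis, box frame (-122, 85, 112) mm. Brass head 35 mm across, its top 12 mm above this point; slot 9 mm wide, 12 mm deep, open at both ends. Own x runs along the slot and along the yellow clamp dog, and turns with them.
- screw_right_slot (a point): The same for the right (-y) screw, at box frame (-122, -85, 112) mm.
- screw_left (a joint): Turn of the left captive screw, counterclockwise from above: 0 = fully clamped, slot and dog along the box's +x, the dog (34 mm from the axis, 14 mm wide) over the lid's edge; loose and clear of the lid from 1.2; stop at 1.6. Stiff (0.12 N m), stays where left, does not rise. May start turned by up to 0.3, still clamped.
- screw_right (a joint): The same for the right captive screw, also loosened counterclockwise.
- key_stand: Dark steel stand, fixed to the bench, 90 x 110 mm, 100 mm high: a top plate (14 mm thick) with an oblong through hole 36 mm along its own y by 26 mm along its own x. Origin: centre of the underside.
- stand_mouth (a point): Centre of that hole at the plate's top, 100 mm above the bench. With the key home, the key's origin is 80 mm below this point.
- key: T-handled flat-blade key, 122 mm tall, 0.16 kg, upright in the stand, its hub resting on the plate. Origin: middle of the blade's tip, own z up. Blade along own y: 24 mm wide, 4.5 mm thick (lowest 4 mm: 22 x 2.5), up to 17 mm; shank 14 mm thick up to 80 mm; black hub 64 (y) x 20 (x) mm, 80 to 98 mm above the tip. Seated in a screw, its tip stands on the slot floor.
- key_bar (a point): Centre of the key's orange grip bar, 109 mm above the blade tip: 80 mm long along the key's own y (parallel to the blade), 22 mm wide along own x, 26 mm high.
- jar_red: Clear jar of red-brown grit, 112 mm wide, 73 mm high, bystander. Origin: centre of the underside.
- jar_green: Clear jar of green grit, 112 mm wide, 73 mm high, bystander. Origin: centre of the underside.
- cup: White mixing cup, 77 mm wide, 88 mm high, bystander. Origin: centre of the underside.
- tape: Roll of brown tape lying flat, 90 mm wide, 48 mm high, bystander. Origin: centre of the underside.

How it is judged:
By the outcome, as a careful person would: the job done as asked, in the order asked, and still so for the second after the job is handed in, with the robot touching nothing.
It also fails if it takes over 72 s, if anything falls off the work surface, if the arm or the gripper's body presses on something with over 40 N, if the wrist force passes 120 N, or if a joint passes its speed limit or range.

### The arm

A 6-joint arm with a two-finger parallel gripper is mounted at the origin on a cart in front of the work surface, level with it; the furniture and walls round the work are solid. World frame = base frame: x ahead of the robot, y to its left, z up, the work surface at z = 0. Lengths are in m, angles in degrees, forces in N, time in s.
With the tool pointing down it reaches from about 0.25 to 0.725 m from the base axis. Payload 9.7 kg.
Tool frame: the origin (TCP) lies between the finger pads; the fingertips stand 11 mm ahead of it and the grasp point (between the pads) lies 8 mm behind it; z points along the fingers, x is the direction in which the jaws open and shut, and the axes are right-handed (so a half turn about z gives the same grasp; the last joint's range is limited). The gripper opens to 85 mm and grips with 20 to 120 N. Pads are 22 mm wide; open, the fingers measure 114 mm over their backs; the gripper's body (76 mm by 85 mm) begins 54 mm behind the grasp point. The pads swing forward as they close: fully open they stand 13 mm farther back than shut.
Start: joints at [74.198, 4.979, 10.078, 95.1, 0, 90], TCP at [0.15, 0.529, 0.242] pointing down, gripper open.
Joint ranges: [-179.16, 179.16], [-48.56, 103.87], [-65.8, 70.77], [-126.05, 130.52], [-82.76, 87.17], [-180, 180]. Speed limits (degrees/s): [127.2, 127.2, 147.25, 180, 180, 180].

### API

Orientations are given as [roll, pitch, yaw] about the fixed x, y, z axes, in that order (R = Rz(yaw) Ry(pitch) Rx(roll)).
In Python, from workcell import get_obs, camera, job_done gives the robot as it stands.
- The arm moves only by the tool arm_command, never from a script. Its argument "increments" is a list of rows, each a list of 2 entries, a list of its own where there are three numbers: the shift along the tool's x, y, z in units of 25 mm (1.0 is 25 mm), then the turn about the tool's z in units of 6 degrees (1.0 is 6 degrees). In form: [[[dx, dy, dz], roll], ...]. A call has 1 to 5 rows; each row is the pose to reach, as a shift and turn from the pose measured when the call began, along the tool's axes at that moment; what a row does not reach only later rows make up. A row lasts 1/10 s, in which the tool goes at most 50 mm and 8.59 degrees, less where a joint would pass 70% of its speed; a pose out of reach is approached as far as the arm can. A call with a gripper value outside its range is refused whole. "claw" is the closure, from -1 (fully open) to 1 (shut), so that 0 is half open, set as the call begins (left out, the last holds). The fingers move at their own pace and stop on an object; "force" is the grip in N (left out, the last holds). Time passes only in rows, so rows that repeat a pose let the fingers close. It gives the time, the measured TCP pose, the force and the opening at its end, in the units of the state.
- get_obs(): the state, without advancing time (a new reading comes with each control period).
- camera(name): name is "scene" or "top" or "wrist"; returns a dict with "frame" (480x640x3 uint8, red, green, blue), "range_z" (480x640 float32, m along the optical axis (not along the pixel's ray), 0 where there is no reading), "K" (3x3 intrinsics, pixels), "k1" (the pictures are not rectified: a ray, as slopes to the right and down, at radius r is drawn at 1 + k1 r^2 times it, then the intrinsics apply), "R" (3x3) and "t" (3): a world point X has camera coordinates R X + t; the wrist camera has in their place "hand_eye" (4x4, takes a point from camera to tool coordinates, whose origin is the TCP and whose axes are the tool frame's). Camera axes: x right, y down, z forward; pixel columns grow to the right and rows downward; lengths in m; the calibration is good to about 2 mm. A picture is of the moment at which its call begins: read the wrist's pose just before it.
- job_done(): hands the job in, once; it reports no verdict.
The state is a dict: "time": time; "q": joint angles; "qd": joint speeds; "joint_efforts": joint torques, N m; "ee_pos": TCP position; "tcp_rot": TCP orientation; "wrist_force": force on the tool from outside, world axes, zero at the start; "torque": the same for the moment, N m; "opening": finger opening in m.
Only numpy, scipy, OpenCV 4.12 (cv2) and the standard library are available. Lean on these libraries where they do the work, as an engineer would, in place of code of your own. Each camera call takes 0.05 s, during which the arm holds its last target.

## Working session

There is one attempt and no reset: what is moved stays moved. The work goes in short steps, Python scripts to look and compute and a tool call to move; the robot and the scene stay as the last step left them, time stands still between calls to the robot, and variables do not carry over. Pictures are saved under pics/ and viewed, and the job is handed in when it is done.

Besides the shell and the picture viewer there is one more tool, called after ">>>" by a JSON object that holds its "name" and its "arguments", one argument or row to a line. arm_command: Moves the arm, as the interface text tells. Its arguments: {"type":"object","properties":{"increments":{"type":"array"},"claw":{"type":"number"},"force":{"type":"number"}},"required":["increments"]}

```bash
ls; mkdir -p pics
python3 - <<'E'
from workcell import get_obs, camera
import cv2, numpy as np, pickle
o=get_obs(); print(o)
for n in ["scene","top","wrist"]:
    c=camera(n); cv2.imwrite(f"pics/{n}0.png",c["frame"][:,:,::-1]); pickle.dump(c,open(f"pics/{n}0.pkl","wb"))
    print(n,{k:v for k,v in c.items() if k not in("frame","range_z")})
E
```

```text
pics
{'time': 0.0, 'q': array([ 7.41983066e+01,  5.01112839e+00,  1.00343659e+01,  9.50997758e+01,
       -1.24684159e-03,  9.00015782e+01]), 'qd': array([-0.05000936, -0.03591589,  0.0544154 ,  0.02375597, -0.03899814,
        0.0108899 ]), 'joint_efforts': array([-4.09832501e-03, -5.20391357e+01,  4.64806151e+01,  1.61282031e-02,
       -2.64201080e-04, -7.03210802e-06]), 'ee_pos': array([0.14971646, 0.52900519, 0.241582  ]), 'tcp_rot': array([1.79998751e+02, 7.65382804e-02, 7.41967284e+01]), 'wrist_force': array([0.05382708, 0.20416319, 0.19707037]), 'torque': array([ 0.01135026, -0.03482758,  0.00389733]), 'opening': 0.08516318284192112}
scene {'K': array([[555.44780371,   0.        , 319.66391112],
       [  0.        , 555.44780371, 243.83644709],
       [  0.        ,   0.        ,   1.        ]]), 'k1': 0.004152681884374737, 'R': array([[ 0.85380332, -0.52053654, -0.0078483 ],
       [-0.3452688 , -0.55491099, -0.7568773 ],
       [ 0.38962719,  0.64893413, -0.65350987]]), 't': array([-0.46117504,  0.24140113,  1.24527844])}
top {'K': array([[515.10702159,   0.        , 327.0
[... 190 characters left out ...]
6],
       [-0.99343546,  0.01871693, -0.11285239],
       [ 0.11290781,  0.00192782, -0.9936036 ]]), 't': array([0.02063391, 0.54895917, 1.46851539])}
wrist {'K': array([[349.9162589 ,   0.        , 320.48377821],
       [  0.        , 349.9162589 , 237.64966591],
       [  0.        ,   0.        ,   1.        ]]), 'k1': 0.009344592278245316, 'hand_eye': array([[ 9.99999286e-01, -1.47412088e-04, -1.18577690e-03,
         3.54700976e-05],
       [ 5.13694162e-04,  9.49013693e-01,  3.15234431e-01,
        -8.09561831e-02],
       [ 1.07884915e-03, -3.15234815e-01,  9.49013091e-01,
        -1.31130101e-01],
       [ 0.00000000e+00,  0.00000000e+00,  0.00000000e+00,
         1.00000000e+00]])}
```

View pics/scene0.png

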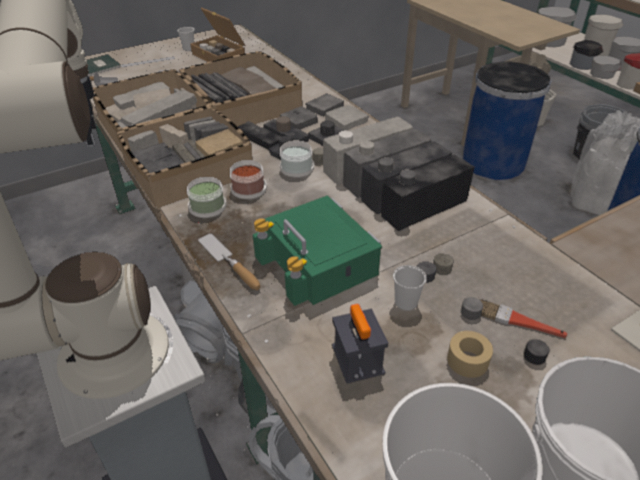

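View pics/top0.png

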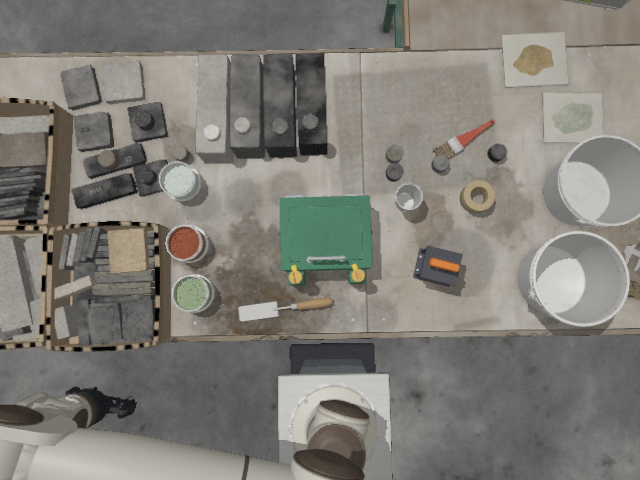

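View pics/wrist0.png

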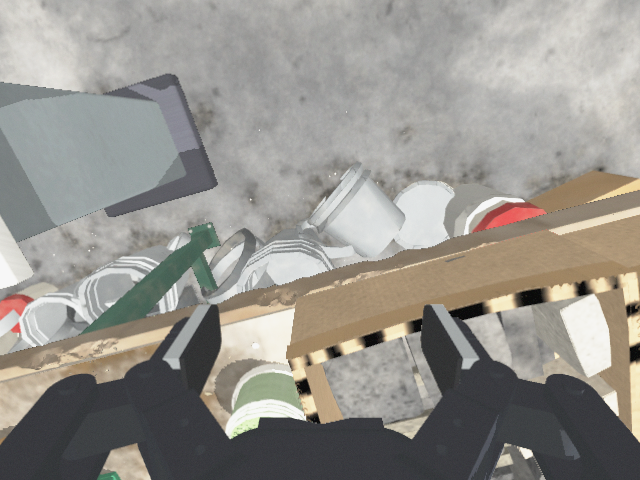

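The top view shows the box at about (326,232), screws at (296,275) and (357,273), and the orange key bar at (445,266). Now I'll measure them.

```bash
cat > h.py <<'E'
import numpy as np, cv2, pickle
from scipy.spatial.transform import Rotation as Rn
def und(c,uv):
    uv=np.atleast_2d(np.asarray(uv,float)); K=c["K"]
    return cv2.undistortPoints(uv[:,None,:],K,np.array([c["k1"],0,0,0,0.]),criteria=(3,50,1e-10))[:,0]
def pose(c,o=None):
    """R,t cam->world"""
    if "R" in c: return c["R"].T, -c["R"].T@c["t"]
    T=np.eye(4);T[:3,:3]=Rn.from_euler("xyz",o["tcp_rot"],degrees=True).as_matrix();T[:3,3]=o["ee_pos"]
    T=T@c["hand_eye"]; return T[:3,:3],T[:3,3]
def plane(c,uv,z,o=None):
    R,t=pose(c,o); n=und(c,uv); d=np.c_[n,np.ones(len(n))]@R.T
    return t+d*((z-t[2])/d[:,2])[:,None]
def cloud(c,mask,o=None):
    v,u=np.nonzero(mask&(c["range_z"]>0)); n=und(c,np.c_[u,v]); z=c["range_z"][v,u]
    R,t=pose(c,o); return (np.c_[n,np.ones(len(n))]*z[:,None])@R.T+t, np.c_[u,v]
def proj(c,P,o=None):
    R,t=pose(c,o); X=(np.atleast_2d(P)-t)@R; 
    return cv2.projectPoints(X[:,None,:],np.zeros(3),np.zeros(3),c["K"],np.array([c["k1"],0,0,0,0.]))[0][:,0]
def rect(P):
    (x,y),(a,b),t=cv2.minAreaRect(P[:,:2].astype(np.float32)*1000); return (x,y),(a,b),t
E
python3 - <<'E'
from h import *
for n in ["top","scene"]:
    c=pickle.load(open(f"pics/{n}0.pkl","rb")); f=c["frame"]; hsv=cv2.cvtColor(f,cv2.COLOR_RGB2HSV)
    H,S,V=cv2.split(hsv)
    full=np.ones(H.shape,bool); P,uv=cloud(c,full); W=np.full(H.shape+(3,),np.nan); W[uv[:,1],uv[:,0]]=P
    inb=(W[...,0]>.25)&(W[...,0]<.75)&(abs(W[...,1])<.5)
    og=(H>=5)&(H<=16)&(S>190)&(V>150)&inb&(W[...,2]>.1)
    print(n,"bar",og.sum(),W[og].mean(0),np.percentile(W[og][:,2],[5,50,95]),rect(W[og]))
    gr=(H>60)&(H<90)&(S>100)&inb
    lid=gr&(W[...,2]>.09)
    print("lid",lid.sum(),np.percentile(W[lid][:,2],[5,50,95]),rect(W[lid]))
    ye=(H>16)&(H<32)&(S>120)&inb&(W[...,2]>.085)&(W[...,2]<.16)
    k,l,st,ce=cv2.connectedComponentsWithStats(ye.astype(np.uint8))
    for i in range(1,k):
        if st[i,4]>8: print("yel",st[i],ce[i],np.median(W[l==i],0),W[l==i].max(0),W[l==i].min(0))
    bx=W[...,2]>.05
    st_=(W[...,2]>.09)&(W[...,2]<.108)&inb&(S<110)&(V<110)
    print("stand",st_.sum(),rect(W[st_]) )
    b=cv2.resize(f[225:300,270:480] if n=="top" else f[200:400,230:430],None,fx=3.8,fy=3.8 if n=="top" else 3,interpolation=cv2.INTER_CUBIC)
    cv2.imwrite(f"pics/{n}0z.png",b[:,:,::-1])
E
```

```text
Traceback (most recent call last):
  File "h.py", line 15, in cloud
    v,u=np.nonzero(mask&(c["range_z"]>0)); n=und(c,np.c_[u,v]); z=c["range_z"][v,u]
                                             ~~~^^^^^^^^^^^^^^
  File "h.py", line 5, in und
    return cv2.undistortPoints(uv[:,None,:],K,np.array([c["k1"],0,0,0,0.]),criteria=(3,50,1e-10))[:,0]
           ~~~~~~~~~~~~~~~~~~~^^^^^^^^^^^^^^^^^^^^^^^^^^^^^^^^^^^^^^^^^^^^^^^^^^^^^^^^^^^^^^^^^^^
cv2.error: OpenCV(4.12.0) :-1: error: (-5:Bad argument) in function 'undistortPoints'
> Overload resolution failed:
>  - undistortPoints() got an unexpected keyword argument 'criteria'
>  - undistortPoints() got an unexpected keyword argument 'criteria'
```

```bash
sed -i 's/cv2.undistortPoints(uv\[:,None,:\],K,np.array(\[c\["k1"\],0,0,0,0.\]),criteria=(3,50,1e-10))/cv2.undistortPointsIter(uv[:,None,:],K,np.array([c["k1"],0,0,0,0.]),np.eye(3),np.eye(3),(3,50,1e-10))/' h.py
cat > m.py <<'E'
from h import *
for n in ["top","scene"]:
    c=pickle.load(open(f"pics/{n}0.pkl","rb")); f=c["frame"]; hsv=cv2.cvtColor(f,cv2.COLOR_RGB2HSV)
    H,S,V=cv2.split(hsv)
    full=np.ones(H.shape,bool); P,uv=cloud(c,full); W=np.full(H.shape+(3,),np.nan); W[uv[:,1],uv[:,0]]=P
    inb=(W[...,0]>.25)&(W[...,0]<.75)&(abs(W[...,1])<.5)
    og=(H>=5)&(H<=16)&(S>190)&(V>150)&inb&(W[...,2]>.16)
    print(n,"bar",og.sum(),W[og].mean(0),np.percentile(W[og][:,2],[5,50,95]),rect(W[og]))
    gr=(H>60)&(H<90)&(S>100)&inb
    lid=gr&(W[...,2]>.09)
    print("lid",lid.sum(),np.percentile(W[lid][:,2],[5,50,95]),rect(W[lid]))
    ye=(H>16)&(H<32)&(S>120)&inb&(W[...,2]>.085)&(W[...,2]<.16)
    k,l,st,ce=cv2.connectedComponentsWithStats(ye.astype(np.uint8))
    for i in range(1,k):
        if st[i,4]>8: print("yel",st[i],ce[i],np.median(W[l==i],0),W[l==i].max(0),W[l==i].min(0))
    st_=(W[...,2]>.09)&(W[...,2]<.108)&inb&(S<110)&(V<110)&(W[...,1]<-.1)
    print("stand",st_.sum(),rect(W[st_]) )
    b=cv2.resize(f[225:300,270:480] if n=="top" else f[200:400,230:430],None,fx=3.8,fy=3.8 if n=="top" else 3,interpolation=cv2.INTER_CUBIC)
    cv2.imwrite(f"pics/{n}0z.png",b[:,:,::-1])
E
python3 m.py
```

```text
m.py:8: RuntimeWarning: Mean of empty slice.
  print(n,"bar",og.sum(),W[og].mean(0),np.percentile(W[og][:,2],[5,50,95]),rect(W[og]))
  ret = um.true_divide(
Traceback (most recent call last):
  File "m.py", line 8, in <module>
    print(n,"bar",og.sum(),W[og].mean(0),np.percentile(W[og][:,2],[5,50,95]),rect(W[og]))
                                         ~~~~~~~~~~~~~^^^^^^^^^^^^^^^^^^^^^^
IndexError: index -1 is out of bounds for axis 0 with size 0
```

```bash
sed -i 's/>.16)$/>.125)/' m.py; python3 m.py
```

```text
m.py:8: RuntimeWarning: Mean of empty slice.
  print(n,"bar",og.sum(),W[og].mean(0),np.percentile(W[og][:,2],[5,50,95]),rect(W[og]))
  ret = um.true_divide(
Traceback (most recent call last):
  File "m.py", line 8, in <module>
    print(n,"bar",og.sum(),W[og].mean(0),np.percentile(W[og][:,2],[5,50,95]),rect(W[og]))
                                         ~~~~~~~~~~~~~^^^^^^^^^^^^^^^^^^^^^^
IndexError: index -1 is out of bounds for axis 0 with size 0
```

```bash
ls -la pics
```

```text
total 7700
drwxr-xr-x 2 agent agent    4096 Dec  7 03:19 .
drwxr-xr-x 3 agent agent    4096 Dec  7 03:20 ..
-rw-r--r-- 1 agent agent 2150992 Dec  7 03:19 scene0.pkl
-rw-r--r-- 1 agent agent  455753 Dec  7 03:19 scene0.png
-rw-r--r-- 1 agent agent 2150992 Dec  7 03:19 top0.pkl
-rw-r--r-- 1 agent agent  484560 Dec  7 03:19 top0.png
-rw-r--r-- 1 agent agent 2150997 Dec  7 03:19 wrist0.pkl
-rw-r--r-- 1 agent agent  464466 Dec  7 03:19 wrist0.png
```

Run:
```python
from h import *
c=pickle.load(open("pics/top0.pkl","rb"));f=c["frame"];hsv=cv2.cvtColor(f,cv2.COLOR_RGB2HSV)
print(hsv[266,445],c["range_z"][266,445],hsv[232,326],c["range_z"][232,326],hsv[276,296])
m=np.zeros((480,640),bool)
for u,v in [(445,266),(326,232),(340,320)]: m[v,u]=1
print(cloud(c,m))
for z in (0,.142): print(plane(c,[(445,266)],z))
b=cv2.resize(f[225:300,270:480],None,fx=3.8,fy=3.8,interpolation=cv2.INTER_CUBIC); cv2.imwrite("pics/top0z.png",b[:,:,::-1])
f=pickle.load(open("pics/scene0.pkl","rb"))["frame"]
b=cv2.resize(f[200:390,230:430],None,fx=3,fy=3,interpolation=cv2.INTER_CUBIC); cv2.imwrite("pics/scene0z.png",b[:,:,::-1])
```

```text
[ 14 170 211] 1.3774867 [ 74  94 128] 1.4299672 [ 21 124 207]
(array([[ 0.55069375,  0.01304759,  0.1013996 ],
       [ 0.44841842, -0.30302706,  0.14198262],
       [ 0.30378255, -0.02268734, -0.00081314]]), array([[326, 232],
       [445, 266],
       [340, 320]]))
[[ 0.45546936 -0.33499758  0.        ]]
[[ 0.44841756 -0.30302315  0.142     ]]
```

View pics/top0z.png

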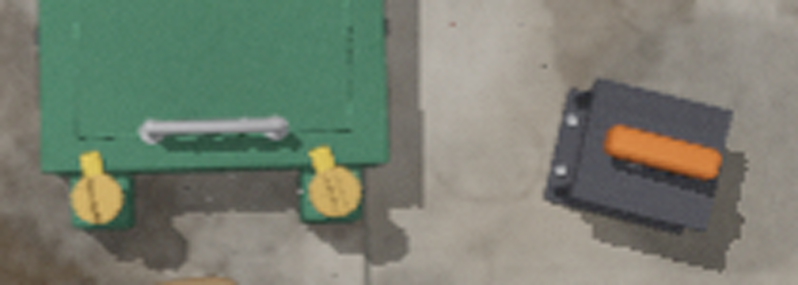

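View pics/scene0z.png

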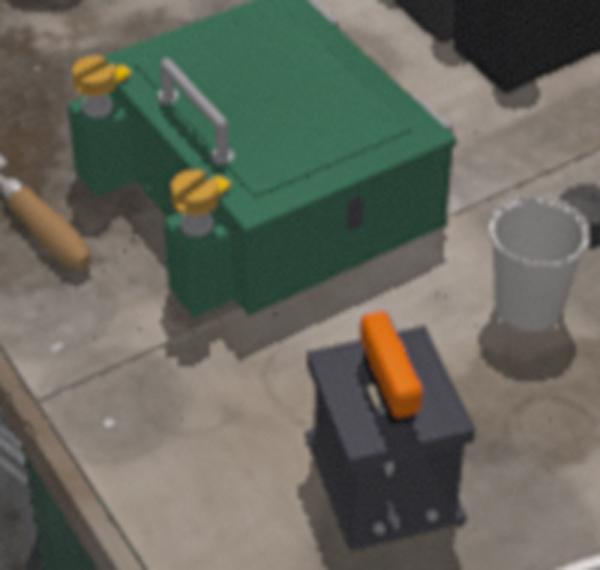

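The crops show both dogs (yellow) over the lid edge, slots slightly turned, and the key bar (orange) aligned roughly with the stand's y.

```bash
sed -i 's/S>190)&(V>150)/S>150)\&(V>120)/; s/gr=(H>60)&(H<90)&(S>100)/gr=(H>60)\&(H<90)\&(S>60)/; s/(S>120)&inb/(S>90)\&inb/' m.py; python3 m.py
```

```text
top bar 242 [ 0.45226772 -0.30060507  0.14067431] [0.13416891 0.14101353 0.14586107] ((452.1626281738281, -301.94818115234375), (78.20829010009766, 22.031206130981445), 75.075927734375)
lid 6287 [0.09618975 0.10169603 0.10706674] ((498.1119384765625, 194.70010375976562), (260.010986328125, 665.8134765625), 16.269426345825195)
yel [289 265  13  19 163] [295.08588957 274.97546012] [0.43132377 0.09981004 0.12006191] [0.46113072 0.11807918 0.13200099] [0.41087746 0.08272498 0.08683509]
yel [351 264  14  18 173] [357.0867052  273.41618497] [ 0.43215381 -0.06876966  0.11980919] [ 0.46064111 -0.05418909  0.13004729] [ 0.41292763 -0.08793212  0.08515215]
stand 939 ((482.0124206542969, -209.36981201171875), (307.2419128417969, 148.0161590576172), 60.979068756103516)
scene bar 343 [ 0.44752859 -0.31226092  0.13925632] [0.1300348  0.14025456 0.14337082] ((450.84393310546875, -306.81170654296875), (78.54570770263672, 22.914798736572266), 74.21707916259766)
lid 4864 [0.09633747 0.1008905  0.10467901] ((548.4674682617188, 11.497505187988281), (204.77215576171875, 258.283935546875), 0.4977926015853882)
yel [254 218  20  14 188] [262.11702128 224.79787234] [0.4271756  0.09516129 0.1195345 ] [0.4664487  0.1152415  0.12868791] [0.4094259  0.07738934 0.0919372 ]
yel [287 256  20  16 222] [295.40990991 263.38738739] [ 0.42832062 -0.07360616  0.11963243] [ 0.46781586 -0.01942082  0.12894481] [ 0.40943908 -0.09213426  0.08867563]
stand 1478 ((522.71337890625, -222.97438049316406), (293.6746826171875, 196.81150817871094), 76.94434356689453)
```

```bash
cat >> h.py <<'E'
def go(p,yaw=None,o=None):
    from workcell import get_obs
    o=o or get_obs(); R=Rn.from_euler("xyz",o["tcp_rot"],degrees=True).as_matrix()
    d=R.T@(np.asarray(p)-o["ee_pos"]); y=o["tcp_rot"][2]; yaw=y if yaw is None else yaw
    r=-((yaw-y+180)%360-180)
    print("units",np.round(d/.025,2),"roll",round(r/6,2),"rows>=",round(np.linalg.norm(d)/.05,1),round(abs(r)/8.59,1))
E
python3 -c "
from h import *
go([.425,.10,.29],-15)"
```

```text
units [-13.52  15.27  -1.92] roll 14.87 rows>= 10.2 10.4
```

>>> {"name": "arm_command", "arguments": {
  "increments": [
    [[-1.3, 1.4, -0.4], 1.3],
    [[-2.7, 3.0, -0.8], 2.6],
    [[-4.1, 4.6, -1.2], 4.0],
    [[-5.4, 6.1, -1.6], 5.4],
    [[-6.8, 7.6, -1.9], 6.8]
  ],
  "claw": -1,
  "force": 60
}}

```text
time: 0.65
ee_pos: [0.2813, 0.3211, 0.2882]
tcp_rot: [180.0, 0.0, 33.1]
wrist_force: [1.4, 0.4, 0.9]
opening: 0.0853
```

```bash
python3 -c "
from h import *
from workcell import get_obs
o=get_obs();print(o['time'],o['ee_pos'],o['tcp_rot'],o['qd'],o['wrist_force'])
go([.425,.10,.29],-15)"
```

```text
0.65 [0.2813303  0.32108247 0.28817995] [1.79963054e+02 2.15828751e-02 3.30872816e+01] [-61.34855087 -19.90164438  -8.90752081  11.05463355  -0.2595362
  22.72206448] [1.41929681 0.43543729 0.86652568]
units [-1.000e-02  1.055e+01 -7.000e-02] roll 8.01 rows>= 5.3 5.6
```

>>> {"name": "arm_command", "arguments": {
  "increments": [
    [[0, 2.0, 0], 1.4],
    [[0, 4.0, 0], 2.8],
    [[0, 6.0, 0], 4.2],
    [[0, 8.0, 0], 5.6],
    [[0, 10.0, 0], 7.0]
  ]
}}

```text
time: 1.15
ee_pos: [0.4175, 0.111, 0.2883]
tcp_rot: [180.0, -0.0, -9.3]
wrist_force: [1.0, 0.4, 0.3]
opening: 0.0854
```

>>> {"name": "arm_command", "arguments": {
  "increments": [
    [[0, 0, 0], 0.5],
    [[0, 0, 0], 0.5]
  ]
}}

```text
time: 1.35
ee_pos: [0.4179, 0.1096, 0.288]
tcp_rot: [180.0, 0.0, -12.5]
wrist_force: [-0.3, 0.5, 0.7]
opening: 0.0854
```

```bash
cat >> h.py <<'E'
def snap(name,tag):
    from workcell import get_obs,camera
    o=get_obs(); c=camera(name); c["o"]=o
    pickle.dump(c,open(f"pics/{tag}.pkl","wb")); cv2.imwrite(f"pics/{tag}.png",c["frame"][:,:,::-1]); print(o["time"],o["ee_pos"],o["tcp_rot"],np.round(o["qd"],1),o["wrist_force"],o["opening"]); return c,o
E
python3 -c "
from h import *
snap('wrist','w1')"
```

```text
1.35 [0.41790442 0.10958842 0.28802551] [ 1.79954807e+02  1.41122527e-02 -1.25085708e+01] [ 3.1 -0.7 -0.1  0.3  0.2 -3.5] [-0.28604523  0.4861243   0.66544768] 0.08542902983641205
```

View pics/w1.png

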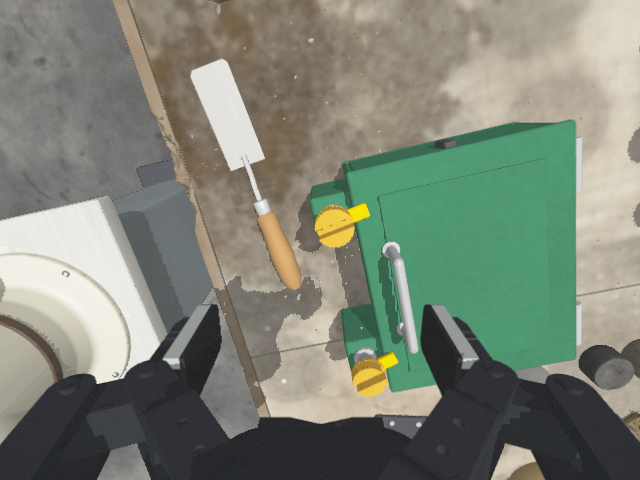

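The wrist view shows the left screw head at about (335,227), the right one at (370,378), their slots, the yellow dogs, and the whole lid.

```bash
cat > m2.py <<'E'
from h import *
import sys
c=pickle.load(open(f"pics/{sys.argv[1]}.pkl","rb")); o=c["o"]; f=c["frame"]
H,S,V=cv2.split(cv2.cvtColor(f,cv2.COLOR_RGB2HSV))
head=((H>=16)&(H<=24)&(S>150)&(V>130)); dog=((H>24)&(H<=32)&(S>150)&(V>150))
for nm,m,zz in (("head",head,.124),("dog",dog,.108)):
    k,l,st,ce=cv2.connectedComponentsWithStats(cv2.morphologyEx(m.astype(np.uint8),cv2.MORPH_CLOSE if nm=="head" else cv2.MORPH_OPEN,np.ones((3,3))))
    for i in range(1,k):
        if st[i,4]>60:
            P,uv=cloud(c,l==i,o)
            cn=max(cv2.findContours((l==i).astype(np.uint8),0,1)[0],key=len)[:,0]
            Q=plane(c,cn,zz,o); (x,y),r=cv2.minEnclosingCircle((Q[:,:2]*1000).astype(np.float32))
            print(nm,st[i],ce[i].round(1),"z",np.median(P[:,2]).round(4),"circ",round(x,1),round(y,1),round(r,1),"meanplane",(plane(c,[ce[i]],zz,o)*1000).round(1),"rect",rect(Q))
E
python3 m2.py w1
python3 - <<'E'
from h import *
c=pickle.load(open("pics/w1.pkl","rb")); o=c["o"]; f=c["frame"]
b=cv2.resize(f[180:400,300:420],None,fx=4,fy=2.7*1,interpolation=cv2.INTER_CUBIC)
a=cv2.resize(f[185:265,295:395],None,fx=5,fy=5,interpolation=cv2.INTER_CUBIC)
d=cv2.resize(f[340:420,320:420],None,fx=5,fy=5,interpolation=cv2.INTER_CUBIC)
cv2.imwrite("pics/w1z.png",np.hstack([a[:,:400],d[:,:400]])[:,:,::-1])
# lid corners at z=.1
H,S,V=cv2.split(cv2.cvtColor(f,cv2.COLOR_RGB2HSV)); g=(H>60)&(H<90)&(S>90)
P,uv=cloud(c,g,o); k=(abs(P[:,2]-.101)<.006); print(k.sum(),rect(P[k]))
E
```

```text
head [ 315  206   39   41 1283] [334.  225.9] z 0.123 circ 428.0 100.3 19.1 meanplane [[428.  100.6 124. ]] rect ((428.0313720703125, 100.14521789550781), (36.688026428222656, 33.621192932128906), 77.46653747558594)
head [ 352  358   35   38 1022] [368.8 376.8] z 0.1227 circ 431.9 -64.7 23.8 meanplane [[429.8 -64.8 124. ]] rect ((429.0481262207031, -65.38782501220703), (33.905094146728516, 46.031837463378906), 2.2282705307006836)
dog [348 203  22  19 273] [358.9 212.2] z 0.1074 circ 452.2 103.4 10.3 meanplane [[452.5 103.7 108. ]] rect ((452.3088684082031, 103.54261779785156), (17.030139923095703, 14.129618644714355), 10.29080867767334)
dog [379 354  19  15 181] [388.2 360.7] z 0.1074 circ 452.8 -62.6 9.8 meanplane [[453.2 -62.5 108. ]] rect ((453.0794372558594, -62.25046920776367), (17.169090270996094, 14.464348793029785), 19.450511932373047)
42496 ((550.0899658203125, 14.687271118164062), (203.41392517089844, 253.71681213378906), 0.46577122807502747)
```

View pics/w1z.png

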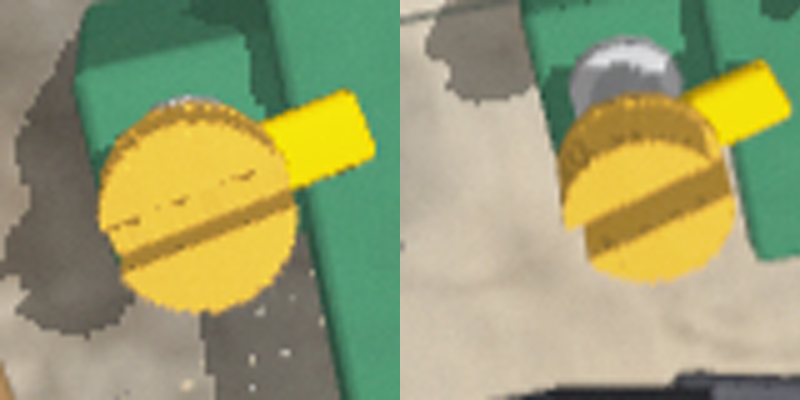

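```bash
python3 -c "
from h import *
go([.43,-.07,.288],-15)"
```

```text
units [2.02 6.95 0.01] roll 0.46 rows>= 3.6 0.3
```

>>> {"name": "arm_command", "arguments": {
  "increments": [
    [[0.5, 1.8, 0], 0.2],
    [[1.0, 3.6, 0], 0.4],
    [[1.5, 5.2, 0], 0.5],
    [[2.0, 6.9, 0], 0.5],
    [[2.0, 6.9, 0], 0.5]
  ]
}}

```text
time: 1.9
ee_pos: [0.4297, -0.0712, 0.288]
tcp_rot: [179.9, 0.0, -15.3]
wrist_force: [-0.1, 0.3, 0.1]
opening: 0.0853
```

>>> {"name": "arm_command", "arguments": {
  "increments": [
    [[0, 0, 0], 0],
    [[0, 0, 0], 0]
  ]
}}

```text
time: 2.1
ee_pos: [0.4296, -0.07, 0.2881]
tcp_rot: [179.9, 0.0, -15.1]
wrist_force: [-0.2, -0.5, -0.2]
opening: 0.0853
```

```bash
python3 -c "
from h import *
snap('wrist','w2')"; python3 m2.py w2; python3 -c "
from h import *
go([.45,-.305,.26],-15)"
```

```text
2.1 [ 0.42963211 -0.0700189   0.28807136] [ 1.79929292e+02  5.11303716e-03 -1.51376599e+01] [ 0.8 -0.  -0.  -0.  -0.   0.4] [-0.1802818  -0.46558851 -0.20193501] 0.0852839816279243
head [238   0  63  35 470] [262.   14.2] z 0.112 circ 435.3 93.9 23.0 meanplane [[428.9  90.3 124. ]] rect ((433.4241943359375, 87.06720733642578), (21.530162811279297, 45.33927536010742), 74.92607116699219)
head [ 301  198   40   42 1304] [320.9 218.1] z 0.123 circ 430.1 -70.1 19.0 meanplane [[430.1 -69.7 124. ]] rect ((429.5831298828125, -70.30174255371094), (37.0875358581543, 34.21836471557617), 74.83258056640625)
head [395 396  19  41 571] [403.9 414.8] z 0.1416 circ 459.6 -305.5 27.4 meanplane [[ 458.8 -302.6  124. ]] rect ((458.15850830078125, -304.8814392089844), (54.22364044189453, 18.00950813293457), 76.65180206298828)
dog [243   0  39  29 717] [263.7  15.4] z 0.1232 circ 427.9 95.8 16.2 meanplane [[428.7  93.6 108. ]] rect ((428.2855224609375, 92.90478515625), (32.45935821533203, 15.289525032043457), 8.030383110046387)
dog [333 191  22  20 278] [343.9 200.3] z 0.1074 circ 453.2 -63.4 9.8 meanplane [[453.4 -63.3 108. ]] rect ((453.32830810546875, -63.4216423034668), (17.03731346130371, 14.048578262329102), 17.432138442993164)
units [3.24 8.87 1.14] roll -0.02 rows>= 4.8 0.0
```

View pics/w2.png

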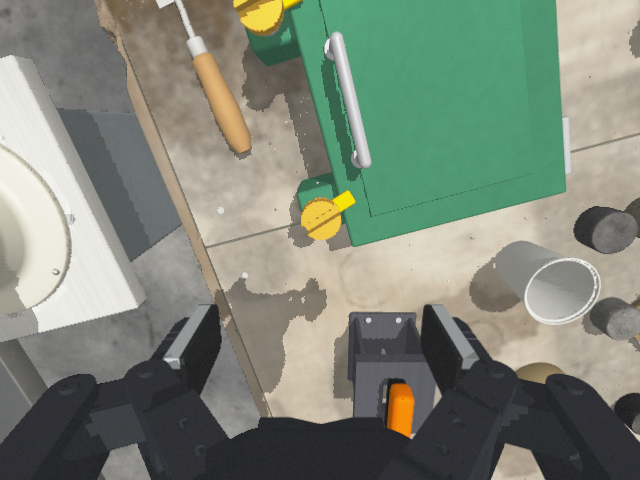

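The right screw is at (430,-70) mm, giving 170 mm spacing as specified. The key bar shows at (400,408). Next I'll go above the key.

>>> {"name": "arm_command", "arguments": {
  "increments": [
    [[0.6, 1.8, 0.2], 0],
    [[1.2, 3.6, 0.4], 0],
    [[1.9, 5.4, 0.6], 0],
    [[2.6, 7.2, 0.8], 0],
    [[3.2, 8.8, 1.0], 0]
  ]
}}

```text
time: 2.65
ee_pos: [0.4503, -0.3037, 0.2632]
tcp_rot: [179.9, -0.0, -15.0]
wrist_force: [1.1, 0.9, 0.4]
opening: 0.0855
```

>>> {"name": "arm_command", "arguments": {
  "increments": [
    [[0, 0, 0], 0],
    [[0, 0, 0], 0]
  ]
}}

```text
time: 2.85
ee_pos: [0.4507, -0.3031, 0.2626]
tcp_rot: [180.0, 0.0, -14.9]
wrist_force: [-0.2, 0.2, -0.7]
opening: 0.0853
```

```bash
cat > m3.py <<'E'
from h import *
import sys
zt=float(sys.argv[2]) if len(sys.argv)>2 else .142
c=pickle.load(open(f"pics/{sys.argv[1]}.pkl","rb")); o=c["o"]; f=c["frame"]
H,S,V=cv2.split(cv2.cvtColor(f,cv2.COLOR_RGB2HSV))
m=((H>=5)&(H<=18)&(S>150)&(V>110))
k,l,st,ce=cv2.connectedComponentsWithStats(m.astype(np.uint8)); i=1+np.argmax(st[1:,4]); P,uv=cloud(c,l==i,o)
t=P[:,2]>np.percentile(P[:,2],60)-.003
print("bar",st[i],"z",np.percentile(P[:,2],[5,50,95]),"toprect cloud",rect(P[t]))
cn=max(cv2.findContours((l==i).astype(np.uint8),0,1)[0],key=len)[:,0]
print("contour rect",rect(plane(c,cn,zt,o)))
E
python3 -c "
from h import *
snap('wrist','w3')"; python3 m3.py w3
```

```text
2.85 [ 0.45072529 -0.30307863  0.26259793] [ 1.79970243e+02  4.71137028e-02 -1.49110105e+01] [ 1.5 -2.  -0.6  0.5  0.   0.6] [-0.15347763  0.24462155 -0.70442532] 0.0852563487523801
bar [ 309  177   30  102 2836] z [0.13619021 0.140852   0.14237892] toprect cloud ((452.35931396484375, -302.991455078125), (76.79824829101562, 20.663665771484375), 74.74906921386719)
contour rect ((453.3671875, -300.4750671386719), (79.48644256591797, 21.22390365600586), 74.46085357666016)
```

View pics/w3.png

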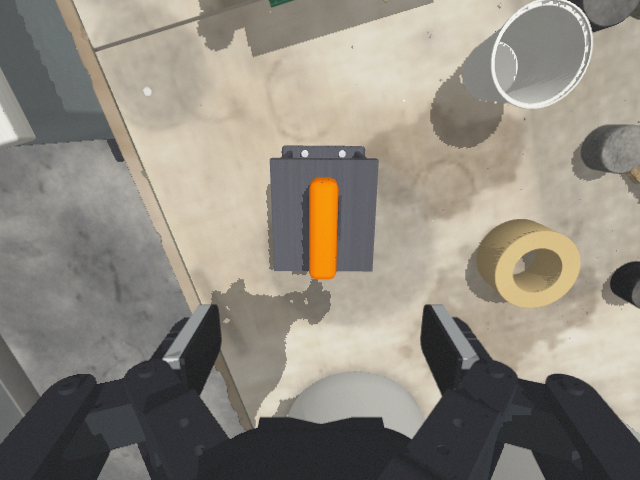

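The bar is at (323,228) in the image, centre (452,-303) mm, top at 142 mm as expected. I'll align and descend.

```bash
python3 -c "
from h import *
go([.4524,-.303,.122],-15.3)"
```

```text
units [0.07 0.   5.65] roll 0.07 rows>= 2.8 0.1
```

>>> {"name": "arm_command", "arguments": {
  "increments": [
    [[0.07, 0, 1.6], 0.07],
    [[0.07, 0, 3.2], 0.07],
    [[0.07, 0, 4.6], 0.07],
    [[0.07, 0, 5.5], 0.07],
    [[0.07, 0, 5.6], 0.07]
  ]
}}

```text
time: 3.4
ee_pos: [0.4517, -0.3003, 0.1209]
tcp_rot: [-180.0, 0.2, -15.1]
wrist_force: [0.1, -1.2, -0.4]
opening: 0.0854
```

>>> {"name": "arm_command", "arguments": {
  "increments": [
    [[0, 0, 0], 0],
    [[0, 0, 0], 0],
    [[0, 0, 0], 0],
    [[0, 0, 0], 0],
    [[0, 0, 0], 0]
  ],
  "claw": 1,
  "force": 90
}}

```text
time: 3.9
ee_pos: [0.4523, -0.3006, 0.1221]
tcp_rot: [-180.0, 0.1, -15.1]
wrist_force: [0.4, 1.1, 6.3]
opening: 0.0205
```

>>> {"name": "arm_command", "arguments": {
  "increments": [
    [[0, 0, 0], 0],
    [[0, 0, 0], 0]
  ]
}}

```text
time: 4.1
ee_pos: [0.4522, -0.3007, 0.1221]
tcp_rot: [-180.0, 0.1, -15.1]
wrist_force: [1.2, 0.1, 3.2]
opening: 0.0209
```

>>> {"name": "arm_command", "arguments": {
  "increments": [
    [[0, 0, -1.0], 0],
    [[0, 0, -2.4], 0],
    [[0, 0, -3.8], 0],
    [[0, 0, -5.2], 0],
    [[0, 0, -6.0], 0]
  ]
}}

```text
time: 4.6
ee_pos: [0.4526, -0.3011, 0.2748]
tcp_rot: [180.0, -0.0, -15.2]
wrist_force: [-0.3, -0.4, -1.9]
opening: 0.0207
```

>>> {"name": "arm_command", "arguments": {
  "increments": [
    [[0, 0, 0], 0],
    [[0, 0, 0], 0]
  ]
}}

```text
time: 4.8
ee_pos: [0.4527, -0.3012, 0.2742]
tcp_rot: [180.0, -0.0, -15.2]
wrist_force: [0.4, 0.6, -2.4]
opening: 0.0209
```

```bash
python3 -c "
from h import *
snap('wrist','w4')"; python3 m3.py w4 .29
```

```text
4.8 [ 0.45268315 -0.30118515  0.27418491] [ 1.79965613e+02 -2.16798410e-02 -1.51570968e+01] [ 0.1  0.5 -2.1 -0.4  0.1 -0. ] [ 0.43106948  0.57392581 -2.43534895] 0.020907924211468448
bar [ 291  238   60  186 9862] z [0.284823   0.29300821 0.29431076] toprect cloud ((452.81048583984375, -300.5547790527344), (73.44268798828125, 20.494384765625), 74.78182983398438)
contour rect ((453.1019592285156, -299.7934265136719), (82.06146240234375, 21.452762603759766), 74.86785125732422)
```

View pics/w4.png

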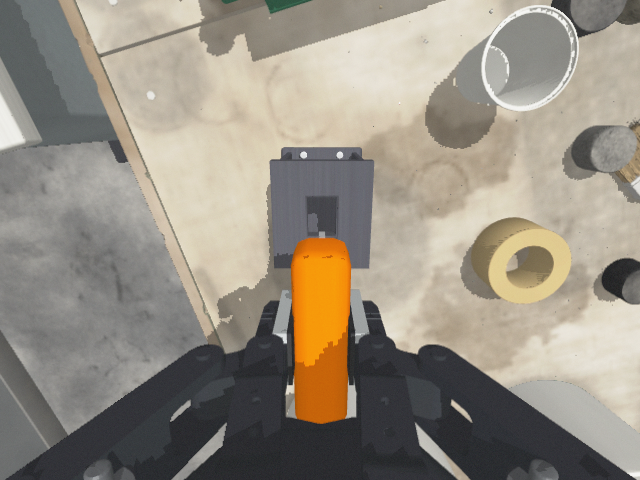

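The key is held, the bar is centred, and the empty hole shows at (322,215) behind it. I'll check the visible blade corner against its expected position.

Run:
```python
from h import *
c=pickle.load(open("pics/w4.pkl","rb")); o=c["o"]; f=c["frame"]
T=np.eye(4);R=Rn.from_euler("xyz",o["tcp_rot"],degrees=True).as_matrix()
for p in [(0,-.040,-.021),(0,-.011,.101),(0,-.012,.097),(0,-.012,.084),(0,-.007,.08)]:
    print(p,proj(c,R@np.array(p)+o["ee_pos"],o))
z=cv2.resize(f[185:285,270:370],None,fx=6,fy=6,interpolation=cv2.INTER_NEAREST); cv2.imwrite("pics/w4z.png",z[:,:,::-1])
```

```text
(0, -0.04, -0.021) [[320.43615741 249.85121529]]
(0, -0.011, 0.101) [[320.45987462 227.60136545]]
(0, -0.012, 0.097) [[320.45945268 227.8918051 ]]
(0, -0.012, 0.084) [[320.46067499 233.72458694]]
(0, -0.007, 0.08) [[320.46525143 243.08372268]]
```

View pics/w4z.png

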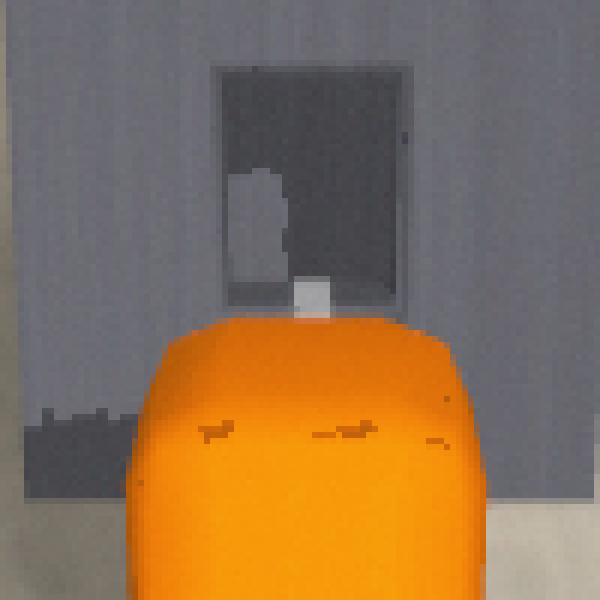

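The blade end appears at (322,231) against an expected (320.5,228), so the tip sits about +1.0/+2.3 mm off in tool x/y. That also agrees with the key centre at y=-303 measured before the grasp. Next is the right screw.

```bash
python3 -c "
from h import *
go([.4317,-.0684,.272],-73.2)"
```

```text
units [-3.23 -8.76  0.06] roll 9.67 rows>= 4.7 6.8
```

>>> {"name": "arm_command", "arguments": {
  "increments": [
    [[-0.4, -1.1, 0], 1.3],
    [[-0.9, -2.5, 0], 2.7],
    [[-1.4, -3.9, 0], 4.1],
    [[-1.9, -5.3, 0], 5.5],
    [[-2.5, -6.7, 0], 6.9]
  ]
}}

```text
time: 5.35
ee_pos: [0.4352, -0.1218, 0.2713]
tcp_rot: [179.9, 0.2, -56.9]
wrist_force: [1.3, 0.1, -1.0]
opening: 0.0208
```

```bash
python3 -c "
from h import *
go([.4317,-.0684,.270],-73.2)"
```

```text
units [-1.86 -1.05  0.05] roll 2.72 rows>= 1.1 1.9
```

>>> {"name": "arm_command", "arguments": {
  "increments": [
    [[-0.8, -0.5, 0], 1.3],
    [[-1.6, -0.9, 0], 2.5],
    [[-1.86, -1.05, 0], 2.72],
    [[-1.86, -1.05, 0], 2.72],
    [[-1.86, -1.05, 0], 2.72]
  ]
}}

```text
time: 5.85
ee_pos: [0.4315, -0.0686, 0.2702]
tcp_rot: [179.7, 0.1, -73.1]
wrist_force: [0.3, 0.5, -2.3]
opening: 0.0206
```

Run:
```python
from h import *
c,o=snap('wrist','w5')
f=c["frame"]; z=cv2.resize(f[160:290,240:400],None,fx=4,fy=4,interpolation=cv2.INTER_NEAREST); cv2.imwrite("pics/w5z.png",z[:,:,::-1])
```

```text
5.85 [ 0.43146927 -0.06855276  0.27019644] [ 1.79726187e+02  1.45501449e-01 -7.31266595e+01] [-0.8  0.3  0.8  0.2  0.1 -0.1] [ 0.28754838  0.4927633  -2.28132237] 0.020588289098344887
```

View pics/w5z.png

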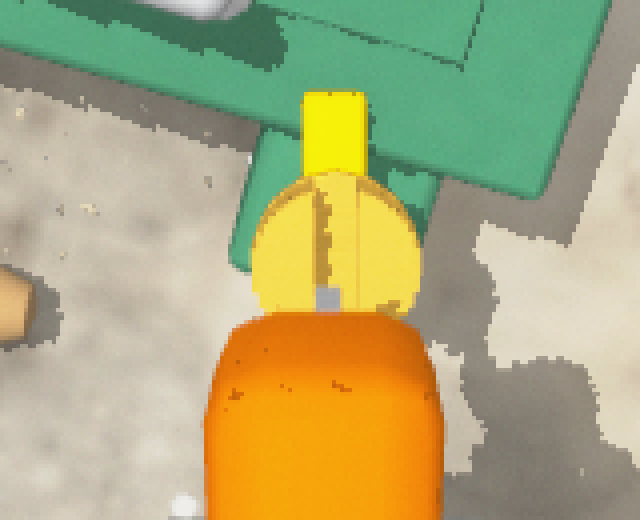

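The slot is parallel to the blade. Slot centre is at column 324 and blade at 322, so it's about 1.7 mm off in tool x. I'll check y with the head rim.

```bash
cat > m4.py <<'E'
from h import *
import sys
c=pickle.load(open(f"pics/{sys.argv[1]}.pkl","rb")); o=c["o"]
R=Rn.from_euler("xyz",o["tcp_rot"],degrees=True).as_matrix()
for a in sys.argv[2:]:
    u,v,z=map(float,a.split(","))
    P=plane(c,[(u,v)],z,o)[0]; print(a,"world",(P*1000).round(1),"tool",(R.T@(P-o["ee_pos"])*1000).round(1))
E
# far rim apex, left rim, right rim, slot edges, blade end
python3 m4.py w5 323.7,203.2,.124 302.8,224,.124 345.5,224,.124 318.5,215,.124 329.5,215,.124 322,231.5,.169
```

```text
323.7,203.2,.124 world [448.9 -65.8 124. ] tool [  2.8 -18.2 146.1]
302.8,224,.124 world [427.2 -54.5 124. ] tool [-14.4  -0.7 146.2]
345.5,224,.124 world [437.4 -88.1 124. ] tool [ 20.8  -0.7 146.1]
318.5,215,.124 world [438.3 -64.6 124. ] tool [ -1.4  -8.3 146.2]
329.5,215,.124 world [440.9 -73.2 124. ] tool [  7.6  -8.3 146.1]
322,231.5,.169 world [439.2 -67.2 169. ] tool [  1.2  -8.3 101.2]
```

>>> {"name": "arm_command", "arguments": {
  "increments": [
    [[0.08, -0.14, 0.3], 0],
    [[0.08, -0.14, 0.8], 0],
    [[0.08, -0.14, 1.3], 0],
    [[0.08, -0.14, 1.5], 0],
    [[0.08, -0.14, 1.5], 0]
  ]
}}

```text
time: 6.4
ee_pos: [0.4348, -0.0697, 0.2316]
tcp_rot: [179.6, 0.2, -73.2]
wrist_force: [0.4, -0.4, -1.4]
opening: 0.0212
```

Run:
```python
from h import *
c,o=snap('wrist','w6')
f=c["frame"]; z=cv2.resize(f[160:290,240:400],None,fx=4,fy=4,interpolation=cv2.INTER_NEAREST); cv2.imwrite("pics/w6z.png",z[:,:,::-1])
```

```text
6.4 [ 0.43477503 -0.06969252  0.2316481 ] [179.64425683   0.18370239 -73.17222618] [ 0.1 -0.3  1.9  1.   0.   0.1] [ 0.36108304 -0.37306342 -1.44541114] 0.021169442484446004
```

View pics/w6z.png

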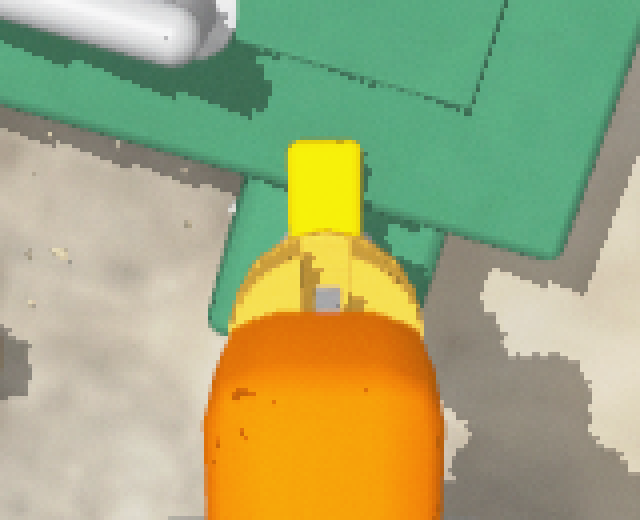

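The blade (column 328 of the crop) is centred in the slot (302–350). I'll lower it in.

>>> {"name": "arm_command", "arguments": {
  "increments": [
    [[-0.02, 0, 0.2], 0],
    [[-0.02, 0, 0.4], 0],
    [[-0.02, 0, 0.6], 0],
    [[-0.02, 0, 0.6], 0],
    [[-0.02, 0, 0.6], 0]
  ]
}}

```text
time: 6.95
ee_pos: [0.4347, -0.0692, 0.2175]
tcp_rot: [179.7, 0.2, -73.2]
wrist_force: [-0.8, -1.0, -1.9]
opening: 0.0208
```

The blade is about 8 mm deep in the slot with no contact force. I'll turn counterclockwise, which is negative roll.

>>> {"name": "arm_command", "arguments": {
  "increments": [
    [[0, 0, 0.06], -1],
    [[0, 0, 0.06], -2],
    [[-0.01, 0.01, 0.06], -3],
    [[-0.02, 0.02, 0.06], -4],
    [[-0.03, 0.02, 0.06], -5]
  ]
}}

```text
time: 7.45
ee_pos: [0.4337, -0.0681, 0.216]
tcp_rot: [179.8, 0.4, -42.9]
wrist_force: [-2.5, 2.6, -1.1]
opening: 0.0206
```

Run:
```python
from h import *
c,o=snap('wrist','w7'); print(o["torque"])
f=c["frame"]; z=cv2.resize(f[150:300,220:420],None,fx=4,fy=4,interpolation=cv2.INTER_NEAREST); cv2.imwrite("pics/w7z.png",z[:,:,::-1])
```

```text
7.45 [ 0.4336698  -0.06813316  0.21601435] [179.84589137   0.37225792 -42.92191236] [  0.2  -0.1  -0.2   0.2   0.1 -59.3] [-2.5006677   2.621989   -1.08468025] 0.020599841182288237
[ 0.86784462  0.71307311 -0.1090036 ]
```

View pics/w7z.png

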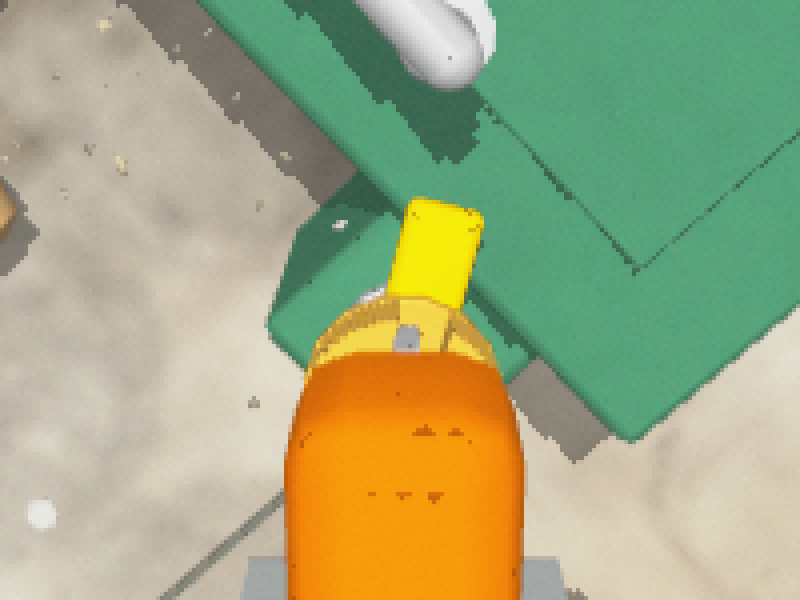

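The dog follows with about 10° of lag and small forces. Continuing.

>>> {"name": "arm_command", "arguments": {
  "increments": [
    [[0, 0, 0], -1],
    [[0, 0, 0], -2],
    [[-0.01, 0.01, 0], -3],
    [[-0.02, 0.02, 0], -4],
    [[-0.03, 0.02, 0], -5]
  ]
}}

```text
time: 8.0
ee_pos: [0.4318, -0.0673, 0.216]
tcp_rot: [-179.9, 0.5, -12.4]
wrist_force: [-5.7, 3.2, 0.4]
opening: 0.0207
```

>>> {"name": "arm_command", "arguments": {
  "increments": [
    [[0, 0, 0], -0.9],
    [[-0.01, 0, 0], -1.7],
    [[-0.01, 0.01, 0], -2.5],
    [[-0.01, 0.01, 0], -2.5]
  ]
}}

```text
time: 8.4
ee_pos: [0.4306, -0.0672, 0.2161]
tcp_rot: [-179.7, 0.6, 2.6]
wrist_force: [-4.8, 3.1, 0.0]
opening: 0.0208
```

Run:
```python
from h import *
c,o=snap('wrist','w8'); print(o["torque"])
f=c["frame"]; z=cv2.resize(f[150:300,220:420],None,fx=4,fy=4,interpolation=cv2.INTER_NEAREST); cv2.imwrite("pics/w8z.png",z[:,:,::-1])
```

```text
8.4 [ 0.4305819  -0.06718599  0.2160717 ] [-179.69209163    0.59851185    2.59230473] [ 0.   0.1  0.1 -0.1  0.   4.3] [-4.75237483  3.09536034  0.04068742] 0.020819868427580945
[ 0.74294078  1.41691891 -0.14342791]
```

View pics/w8z.png

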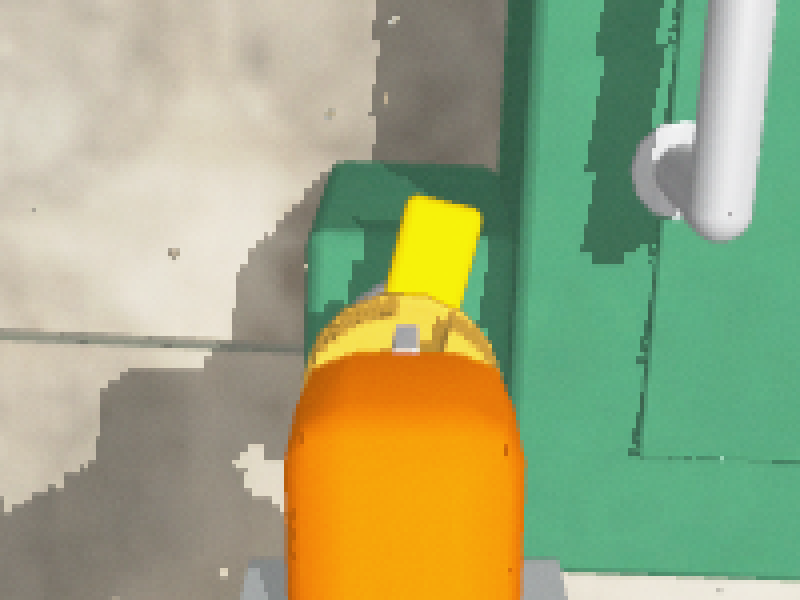

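The right dog is clear at about 82° (1.4 rad). I'll back off the play and lift out.

>>> {"name": "arm_command", "arguments": {
  "increments": [
    [[0, 0, 0], 0.8],
    [[0, 0, 0], 1.5],
    [[0, 0, -0.4], 1.5],
    [[0, 0, -1.0], 1.5],
    [[0, 0, -1.8], 1.5]
  ]
}}

```text
time: 8.95
ee_pos: [0.4309, -0.0675, 0.2619]
tcp_rot: [-179.8, 0.7, -6.5]
wrist_force: [1.4, 0.1, -2.2]
opening: 0.021
```

```bash
python3 -c "
from h import *
o={'x':1}
go([.4327,.1017,.27],-81)"
```

```text
units [-0.7  -6.73 -0.29] roll 12.42 rows>= 3.4 8.7
```

>>> {"name": "arm_command", "arguments": {
  "increments": [
    [[-0.1, -0.8, -0.2], 1.4],
    [[-0.2, -1.7, -0.3], 2.8],
    [[-0.3, -2.6, -0.3], 4.2],
    [[-0.4, -3.4, -0.3], 5.6],
    [[-0.5, -4.2, -0.3], 7.0]
  ]
}}

```text
time: 9.45
ee_pos: [0.4306, 0.0391, 0.271]
tcp_rot: [179.8, 0.6, -48.8]
wrist_force: [0.2, 0.7, -1.4]
opening: 0.0209
```

```bash
python3 -c "
from h import *
go([.4327,.101,.27],-80.5)"
```

```text
units [-1.81 -1.7   0.05] roll 5.29 rows>= 1.2 3.7
```

>>> {"name": "arm_command", "arguments": {
  "increments": [
    [[-0.6, -0.6, 0], 1.4],
    [[-1.2, -1.1, 0], 2.8],
    [[-1.81, -1.7, 0.05], 4.2],
    [[-1.81, -1.7, 0.05], 5.3],
    [[-1.81, -1.7, 0.05], 5.3]
  ]
}}

```text
time: 9.95
ee_pos: [0.4358, 0.0856, 0.2707]
tcp_rot: [179.5, 1.0, -79.4]
wrist_force: [0.8, 0.6, -1.6]
opening: 0.0208
```

>>> {"name": "arm_command", "arguments": {
  "increments": [
    [[0, 0, 0.8], 0],
    [[0, 0, 1.5], 0],
    [[0, 0, 1.5], 0]
  ]
}}

```text
time: 10.25
ee_pos: [0.4348, 0.0859, 0.2319]
tcp_rot: [179.4, 1.0, -79.4]
wrist_force: [0.1, 0.1, -2.1]
opening: 0.0209
```

Run:
```python
from h import *
c,o=snap('wrist','w9'); print(o["torque"])
f=c["frame"]; z=cv2.resize(f[150:300,220:420],None,fx=4,fy=4,interpolation=cv2.INTER_NEAREST); cv2.imwrite("pics/w9z.png",z[:,:,::-1])
```

```text
10.25 [0.43476873 0.08590617 0.2319074 ] [179.38999125   1.00782345 -79.36469749] [-0.  -0.3  3.2  2.   0.1  0.1] [ 0.11242934  0.11874309 -2.10170604] 0.020938785667193704
[ 0.00712398 -0.05831419 -0.01555102]
```

View pics/w9z.png

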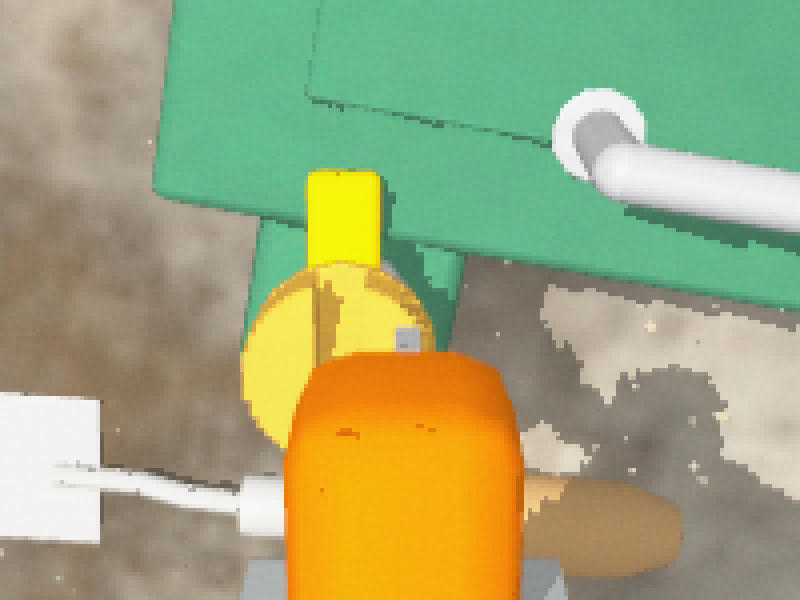

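```bash
python3 m4.py w9 305.3,225,.124 322,232.5,.131 305.5,215.5,.124 280.3,240,.124; python3 -c "
from h import *
go([.4327,.101,.27],-80.5)"
```

```text
305.3,225,.124 world [442.2 100.  124. ] tool [-10.6 -11.  108. ]
322,232.5,.131 world [441.2  87.7 131. ] tool [  1.2  -7.7 100.8]
305.5,215.5,.124 world [449.1 101.1 124. ] tool [-10.4 -18.  107.9]
280.3,240,.124 world [427.6 115.9 124. ] tool [-28.9   0.4 108.4]
units [-0.63 -0.   -1.46] roll 0.19 rows>= 0.8 0.1
```

>>> {"name": "arm_command", "arguments": {
  "increments": [
    [[-0.48, -0.13, 0], 0.1],
    [[-0.48, -0.13, 0], 0.1],
    [[-0.48, -0.13, 0], 0.1]
  ]
}}

```text
time: 10.6
ee_pos: [0.4381, 0.0893, 0.2342]
tcp_rot: [179.5, 1.4, -79.3]
wrist_force: [1.1, 0.3, -2.3]
opening: 0.0208
```

Run:
```python
from h import *
c,o=snap('wrist','w10'); print(o["torque"])
f=c["frame"]; z=cv2.resize(f[150:300,220:420],None,fx=4,fy=4,interpolation=cv2.INTER_NEAREST); cv2.imwrite("pics/w10z.png",z[:,:,::-1])
```

```text
10.6 [0.43810498 0.08929068 0.23416966] [179.51609388   1.404558   -79.29334789] [ 0.  -0.1 -0.5 -0.1 -0.2  0. ] [ 1.12137992  0.28430554 -2.30413777] 0.020776993987263462
[-0.03009413 -0.08461871  0.03604034]
```

View pics/w10z.png

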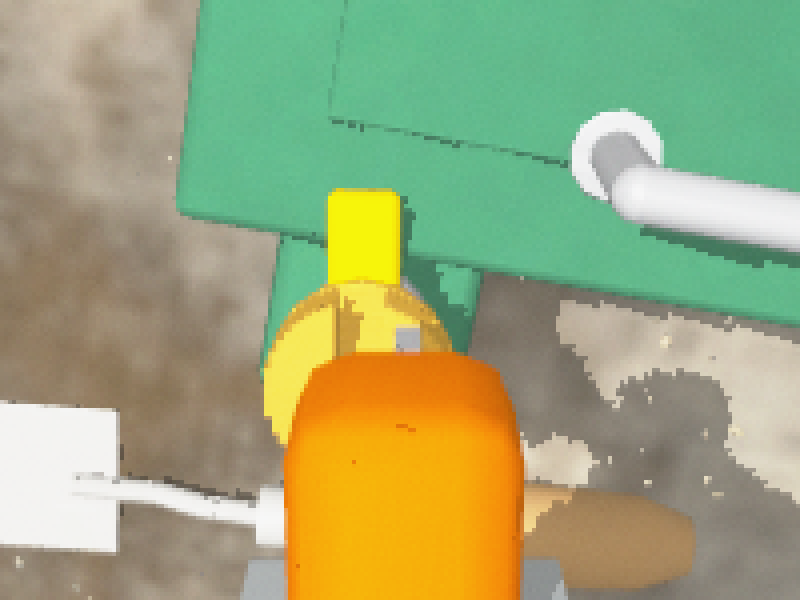

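```bash
python3 -c "
from workcell import get_obs
o=get_obs();print(o['q'],o['time'])"
```

```text
[ 10.65877281  -8.72889056  -4.19585015  95.02859476   1.40524166
 179.93984958] 10.65
```

Joint 6 has reached its 180° limit at this yaw, so the tool stopped short. I'll rise and use the key's half-turn symmetry, turning to yaw about +100.

>>> {"name": "arm_command", "arguments": {
  "increments": [
    [[0, 0, -0.8], -1.4],
    [[0, 0, -1.5], -2.8],
    [[0, 0, -1.5], -4.2],
    [[0, 0, -1.5], -5.6],
    [[0, 0, -1.5], -7.0]
  ]
}}

```text
time: 11.15
ee_pos: [0.4386, 0.0884, 0.2719]
tcp_rot: [-179.4, 1.3, -36.9]
wrist_force: [0.1, -0.9, -1.2]
opening: 0.0208
```

>>> {"name": "arm_command", "arguments": {
  "increments": [
    [[0, 0, 0], -1.4],
    [[0, 0, 0], -2.8],
    [[0, 0, 0], -4.2],
    [[0, 0, 0], -5.6],
    [[0, 0, 0], -7.0]
  ]
}}

```text
time: 11.65
ee_pos: [0.4387, 0.0884, 0.2722]
tcp_rot: [-178.6, 0.6, 5.4]
wrist_force: [0.4, -0.4, -2.5]
opening: 0.0206
```

>>> {"name": "arm_command", "arguments": {
  "increments": [
    [[0, 0, 0], -1.4],
    [[0, 0, 0], -2.8],
    [[0, 0, 0], -4.2],
    [[0, 0, 0], -5.6],
    [[0, 0, 0], -7.0]
  ]
}}

```text
time: 12.15
ee_pos: [0.4387, 0.0884, 0.2725]
tcp_rot: [-178.6, -0.5, 47.8]
wrist_force: [-0.3, -0.3, -1.7]
opening: 0.0206
```

```bash
python3 -c "
from h import *
go([.4305,.1,.272],100.2)"
```

```text
units [ 0.12 -0.55  0.03] roll -8.74 rows>= 0.3 6.1
```

>>> {"name": "arm_command", "arguments": {
  "increments": [
    [[0, -0.1, 0], -1.4],
    [[0, -0.2, 0], -2.8],
    [[0.1, -0.3, 0], -4.2],
    [[0.1, -0.4, 0], -5.6],
    [[0.12, -0.55, 0], -7.0]
  ]
}}

```text
time: 12.65
ee_pos: [0.4305, 0.0999, 0.2731]
tcp_rot: [-179.3, -1.3, 90.1]
wrist_force: [0.5, 0.3, -1.8]
opening: 0.0204
```

>>> {"name": "arm_command", "arguments": {
  "increments": [
    [[0, 0, 0], -1.2],
    [[0, 0, 0], -1.5],
    [[0, 0, 0], -1.5],
    [[0, 0, 0], -1.5]
  ]
}}

```text
time: 13.05
ee_pos: [0.4306, 0.0999, 0.2733]
tcp_rot: [-179.6, -1.4, 99.0]
wrist_force: [0.5, -0.4, -1.6]
opening: 0.0204
```

Run:
```python
from h import *
c,o=snap('wrist','w11'); print(o["q"])
f=c["frame"]; z=cv2.resize(f[150:300,220:420],None,fx=4,fy=4,interpolation=cv2.INTER_NEAREST); cv2.imwrite("pics/w11z.png",z[:,:,::-1])
```

```text
13.05 [0.43056721 0.09990135 0.27332872] [-179.56017666   -1.37747329   99.02278477] [ 0.   0.  -0.  -0.1 -0.  -0. ] [ 0.45247518 -0.37321757 -1.56090907] 0.020386444199906296
[12.19517867 -8.53216861  0.38578298 99.28098697  1.39966835  3.16267212]
```

View pics/w11z.png

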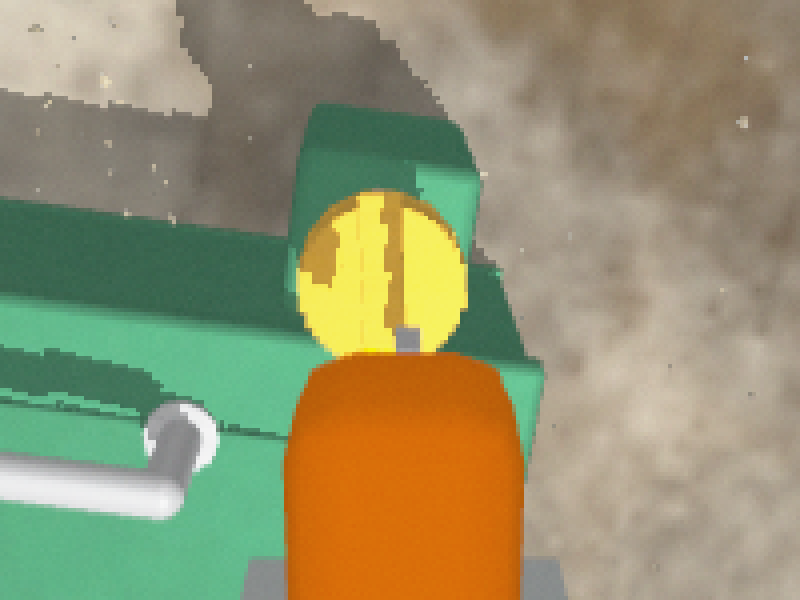

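The slot is parallel again (crop columns 360–404) with the blade at 408. I'll compute the shift.

```bash
python3 m4.py w11 315.5,215,.124 315.5,197.7,.124 294.3,220,.124 336.6,220,.124 322,232.3,.172
```

```text
315.5,215,.124 world [422.   97.7 124. ] tool [ -4.4  -7.6 149.3]
315.5,197.7,.124 world [407.7  95.5 124. ] tool [ -4.4 -22.1 149.4]
294.3,220,.124 world [428.9  81.  124. ] tool [-22.   -3.5 148.9]
336.6,220,.124 world [423.6 115.7 124. ] tool [ 13.1  -3.3 149.7]
322,232.3,.172 world [421.7 101.8 172. ] tool [  0.8  -7.7 101.4]
```

>>> {"name": "arm_command", "arguments": {
  "increments": [
    [[-0.1, -0.15, 0.3], 0],
    [[-0.2, -0.31, 0.8], 0],
    [[-0.21, -0.31, 1.3], 0],
    [[-0.21, -0.31, 1.55], 0],
    [[-0.21, -0.31, 1.55], 0]
  ]
}}

```text
time: 13.6
ee_pos: [0.4229, 0.0943, 0.2333]
tcp_rot: [-179.5, -1.4, 99.0]
wrist_force: [1.0, 0.7, -1.1]
opening: 0.0206
```

Run:
```python
from h import *
c,o=snap('wrist','w12')
f=c["frame"]; z=cv2.resize(f[150:300,220:420],None,fx=4,fy=4,interpolation=cv2.INTER_NEAREST); cv2.imwrite("pics/w12z.png",z[:,:,::-1])
```

```text
13.6 [0.42287503 0.09428154 0.23331483] [-179.46082527   -1.3753984    99.01354166] [ 0.1  0.   2.   1.   0.2 -0.1] [ 1.00773633  0.71600284 -1.08447005] 0.020569965633344067
```

View pics/w12z.png

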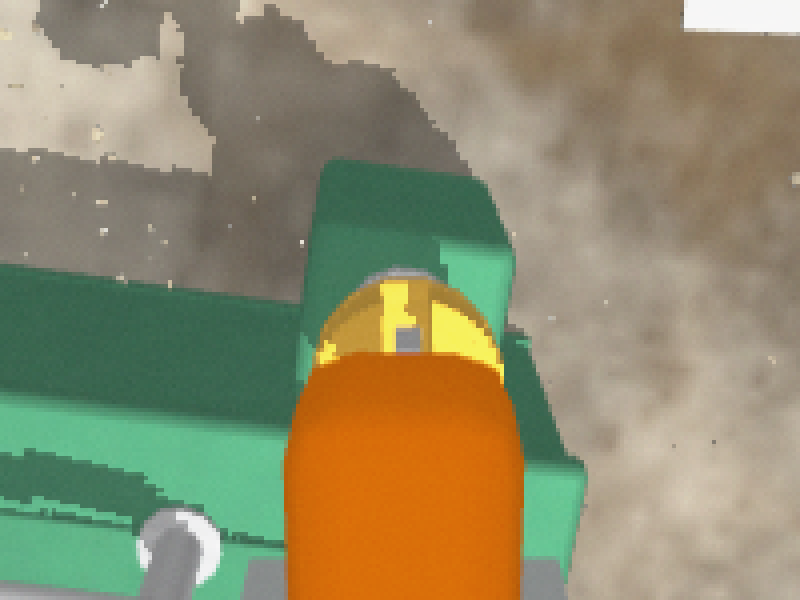

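Centred (slot 381–432, blade 396–421). Insert.

>>> {"name": "arm_command", "arguments": {
  "increments": [
    [[0, 0, 0.25], 0],
    [[0, 0, 0.5], 0],
    [[0, 0, 0.65], 0],
    [[0, 0, 0.68], 0],
    [[0, 0, 0.68], 0]
  ]
}}

```text
time: 14.15
ee_pos: [0.4229, 0.0947, 0.217]
tcp_rot: [-179.5, -1.4, 99.0]
wrist_force: [-0.1, -1.2, -2.0]
opening: 0.0204
```

>>> {"name": "arm_command", "arguments": {
  "increments": [
    [[-0.02, 0, 0], -1],
    [[-0.03, 0.01, 0], -2],
    [[-0.05, 0.02, 0], -3],
    [[-0.06, 0.03, 0], -4],
    [[-0.08, 0.04, 0], -5]
  ]
}}

```text
time: 14.65
ee_pos: [0.4242, 0.0928, 0.2172]
tcp_rot: [179.7, -1.4, 129.3]
wrist_force: [-0.1, -1.0, -1.5]
opening: 0.0207
```

>>> {"name": "arm_command", "arguments": {
  "increments": [
    [[-0.02, 0, 0], -1],
    [[-0.03, 0.01, 0], -2],
    [[-0.05, 0.02, 0], -3],
    [[-0.06, 0.03, 0], -4],
    [[-0.08, 0.04, 0], -5]
  ]
}}

```text
time: 15.15
ee_pos: [0.4265, 0.0914, 0.2173]
tcp_rot: [179.1, -1.0, 159.5]
wrist_force: [0.2, -2.2, -3.0]
opening: 0.0207
```

Run:
```python
from h import *
c,o=snap('wrist','w13'); print(o["torque"])
f=c["frame"]; z=cv2.resize(f[150:300,220:420],None,fx=4,fy=4,interpolation=cv2.INTER_NEAREST); cv2.imwrite("pics/w13z.png",z[:,:,::-1])
```

```text
15.15 [0.42651464 0.09139604 0.2172791 ] [179.11449746  -1.03241572 159.48714129] [ -0.5   0.6   0.5  -0.1  -0.  -60. ] [ 0.22579244 -2.2056436  -2.99998253] 0.020697114634702245
[-0.81642316 -0.32325299 -0.19620455]
```

View pics/w13z.png

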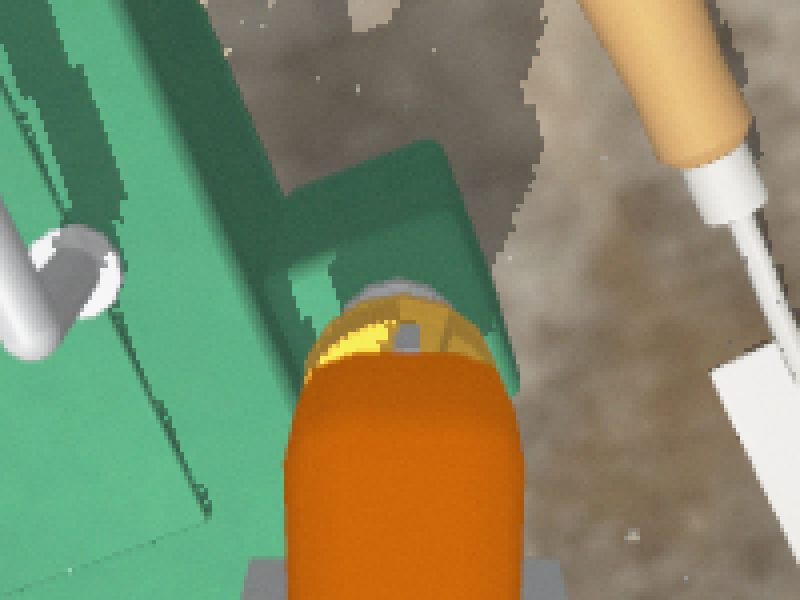

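Turning well, with small forces. Another 23° or so to go.

>>> {"name": "arm_command", "arguments": {
  "increments": [
    [[-0.02, 0, 0], -1],
    [[-0.03, 0.01, 0], -2],
    [[-0.05, 0.02, 0], -3],
    [[-0.06, 0.03, 0], -3.8],
    [[-0.06, 0.03, 0], -3.8]
  ]
}}

```text
time: 15.7
ee_pos: [0.4286, 0.0912, 0.2173]
tcp_rot: [178.8, -0.6, -177.4]
wrist_force: [2.4, -2.5, -4.3]
opening: 0.0208
```

>>> {"name": "arm_command", "arguments": {
  "increments": [
    [[0, 0, 0], 0.8],
    [[0, 0, 0], 1.5],
    [[0, 0, -0.4], 1.5],
    [[0, 0, -1.0], 1.5],
    [[0, 0, -1.8], 1.5]
  ]
}}

```text
time: 16.2
ee_pos: [0.4288, 0.0904, 0.2632]
tcp_rot: [178.9, -0.8, 173.6]
wrist_force: [-0.2, -0.3, -2.0]
opening: 0.0206
```

Run:
```python
from h import *
c,o=snap('wrist','w14'); print(o["torque"])
snap('top','t14')
go([.4523,-.3007,.275],164.9)
```

```text
16.2 [0.42878807 0.09043953 0.26317671] [178.91921882  -0.76960749 173.57854307] [-0.6  5.1 28.2 22.3 -0.1 -0.6] [-0.21637463 -0.28724279 -1.98777218] 0.020647008937962848
[-0.04214252 -0.02621372  0.0193694 ]
16.25 [0.42948847 0.09055103 0.26671105] [178.84256174  -0.52565887 173.58006358] [ 0.1 -1.  -1.9 -3.7 -0.   0.1] [-1.64193983 -0.59866407  1.38777724] 0.020907319232264715
units [ -2.64 -15.44  -0.72] roll 1.45 rows>= 7.8 1.0
```

View pics/w14.png

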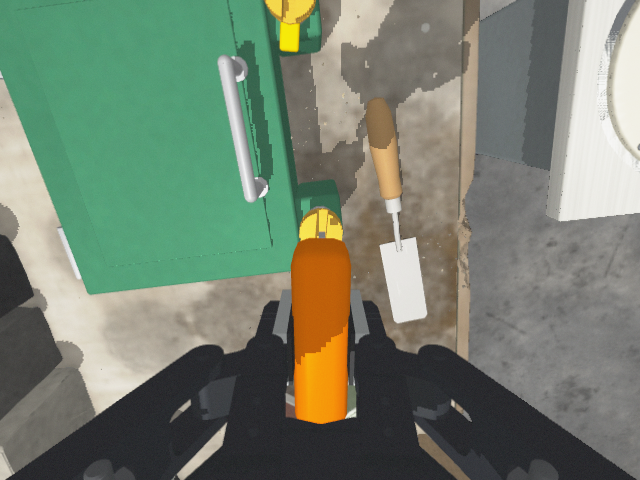

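Both dogs look swung away: the right dog at (290,35) is parallel to the box edge. I'll carry the key back and turn it the safe way for joint 6, to positive roll.

>>> {"name": "arm_command", "arguments": {
  "increments": [
    [[-0.3, -1.2, -0.5], 1.4],
    [[-0.6, -2.6, -0.8], 2.8],
    [[-0.9, -4.2, -0.8], 4.2],
    [[-1.2, -5.8, -0.8], 5.6],
    [[-1.5, -7.4, -0.8], 7.0]
  ]
}}

```text
time: 16.8
ee_pos: [0.4463, -0.0993, 0.2809]
tcp_rot: [179.5, -1.2, 131.2]
wrist_force: [0.9, 0.1, -1.9]
opening: 0.0208
```

```bash
python3 -c "
from h import *
go([.4523,-.3007,.285],-15.1)"
```

```text
units [-6.21 -5.13 -0.34] roll 24.39 rows>= 4.0 17.0
```

>>> {"name": "arm_command", "arguments": {
  "increments": [
    [[-1.2, -1.0, -0.1], 1.4],
    [[-2.5, -2.0, -0.2], 2.8],
    [[-3.8, -3.1, -0.2], 4.2],
    [[-5.0, -4.1, -0.3], 5.6],
    [[-6.2, -5.1, -0.3], 7.0]
  ]
}}

```text
time: 17.3
ee_pos: [0.4525, -0.3016, 0.2838]
tcp_rot: [-179.6, -1.2, 88.9]
wrist_force: [1.4, 0.4, -1.2]
opening: 0.0206
```

>>> {"name": "arm_command", "arguments": {
  "increments": [
    [[0, 0, 0], 1.4],
    [[0, 0, 0], 2.8],
    [[0, 0, 0], 4.2],
    [[0, 0, 0], 5.6],
    [[0, 0, 0], 7.0]
  ]
}}

```text
time: 17.8
ee_pos: [0.4525, -0.3016, 0.2831]
tcp_rot: [-178.8, -0.7, 46.5]
wrist_force: [-0.6, 0.4, -1.3]
opening: 0.0205
```

>>> {"name": "arm_command", "arguments": {
  "increments": [
    [[0, 0, 0], 1.4],
    [[0, 0, 0], 2.8],
    [[0, 0, 0], 4.2],
    [[0, 0, 0], 5.6],
    [[0, 0, 0], 7.0]
  ]
}}

```text
time: 18.3
ee_pos: [0.4525, -0.3014, 0.2826]
tcp_rot: [-178.7, 0.3, 4.2]
wrist_force: [-0.5, 0.2, -2.0]
opening: 0.0207
```

```bash
python3 -c "
from h import *
go([.4523,-.3007,.274],-15.1)
c,o=snap('top','t15')
f=c['frame']; cv2.imwrite('pics/t15z.png',cv2.resize(f[225:300,270:480],None,fx=3.8,fy=3.8,interpolation=cv2.INTER_CUBIC)[:,:,::-1])
"
```

```text
units [-0.01 -0.02  0.34] roll 3.21 rows>= 0.2 2.2
18.3 [ 0.45252832 -0.30144098  0.28255533] [-178.65448048    0.30635687    4.17225044] [ 0.1 -0.   0.1 -0.  -0.  83.5] [-0.51019813  0.21732921 -2.04351405] 0.02074709419188443
```

View pics/t15z.png

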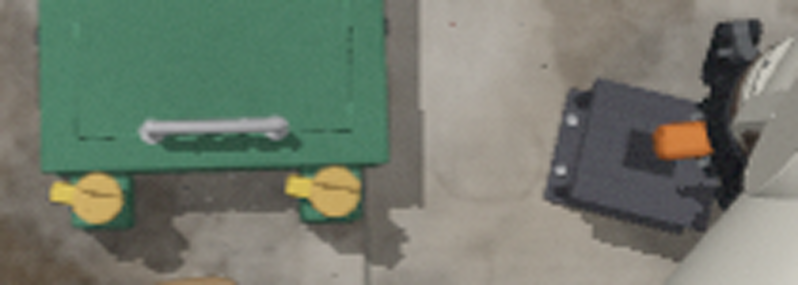

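Both dogs now point sideways, clear of the lid. I'll align the key above the hole.

>>> {"name": "arm_command", "arguments": {
  "increments": [
    [[0, 0, 0.1], 1.3],
    [[0, 0, 0.3], 2.6],
    [[0, 0, 0.34], 3.2],
    [[0, 0, 0.34], 3.2],
    [[0, 0, 0.34], 3.2]
  ]
}}

```text
time: 18.85
ee_pos: [0.4525, -0.3012, 0.2739]
tcp_rot: [-178.8, 0.7, -15.3]
wrist_force: [-0.3, -0.0, -1.2]
opening: 0.0209
```

Run:
```python
from h import *
c,o=snap('wrist','w16')
f=c["frame"]; z=cv2.resize(f[150:300,220:420],None,fx=4,fy=4,interpolation=cv2.INTER_NEAREST); cv2.imwrite("pics/w16z.png",z[:,:,::-1])
```

```text
18.85 [ 0.45246684 -0.30117257  0.27389858] [-178.82392101    0.74907538  -15.32531751] [-0.  -0.   0.2  0.  -0.   0.4] [-0.333726   -0.04024767 -1.24779714] 0.020924571232923853
```

View pics/w16z.png

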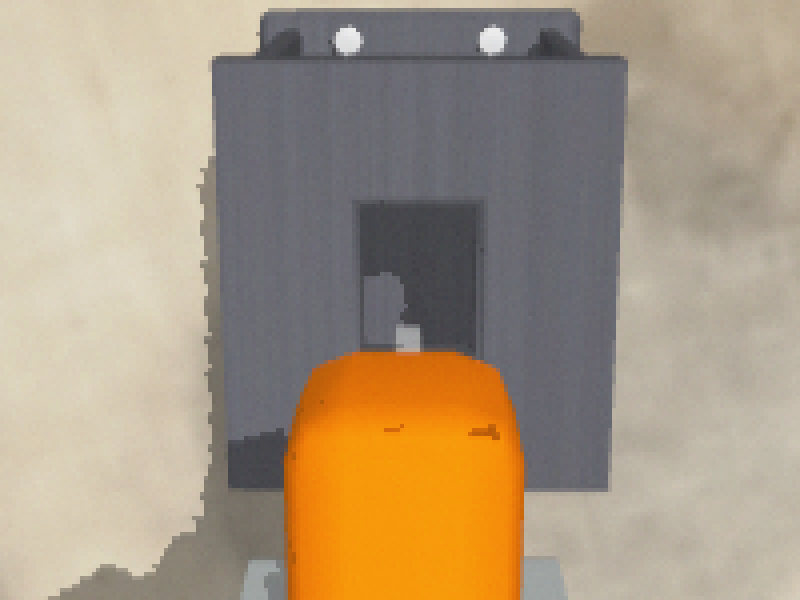

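```bash
python3 m4.py w16 308.5,210,.1 340.5,210,.1 324,200.3,.1 322,231.5,.172; python3 m4.py w4 306.5,207,.1 338,207,.1 322.5,196.5,.1 322,231,.172
```

```text
308.5,210,.1 world [ 442.3 -289.1  100. ] tool [-10.7  -5.4 174.2]
340.5,210,.1 world [ 470.  -296.6  100. ] tool [ 17.9  -5.5 173.8]
324,200.3,.1 world [ 458.  -284.2  100. ] tool [  3.2 -14.2 174.2]
322,231.5,.172 world [ 454.8 -291.5  172. ] tool [  1.1  -7.8 102.1]
306.5,207,.1 world [ 442.8 -290.2  100. ] tool [-12.5  -8.2 174.2]
338,207,.1 world [ 470.  -297.5  100. ] tool [ 15.7  -8.1 174.2]
322.5,196.5,.1 world [ 459.1 -284.7  100. ] tool [  1.8 -17.7 174.2]
322,231,.172 world [ 455.9 -293.7  172. ] tool [  1.1  -8.2 102.2]
```

The tip lines up in y; I'll shift 2.5 mm in tool x and descend.

>>> {"name": "arm_command", "arguments": {
  "increments": [
    [[0.1, 0, 0.5], 0],
    [[0.1, 0, 1.5], 0],
    [[0.1, 0, 2.5], 0],
    [[0.1, 0, 3.4], 0],
    [[0.1, 0, 3.8], 0]
  ]
}}

```text
time: 19.4
ee_pos: [0.4535, -0.2991, 0.176]
tcp_rot: [-178.8, 0.9, -15.3]
wrist_force: [-0.6, 0.3, -3.0]
opening: 0.0208
```

>>> {"name": "arm_command", "arguments": {
  "increments": [
    [[0, 0, 0.6], 0],
    [[0, 0, 1.2], 0],
    [[0, 0, 1.7], 0],
    [[0, 0, 1.9], 0],
    [[0, 0, 1.9], 0]
  ]
}}

```text
time: 19.9
ee_pos: [0.4528, -0.2977, 0.1279]
tcp_rot: [-178.7, 1.0, -15.3]
wrist_force: [0.6, 0.3, -1.4]
opening: 0.0211
```

Run:
```python
from h import *
c,o=snap('wrist','w17')
```

```text
19.9 [ 0.45281969 -0.29772945  0.12792784] [-178.74830802    0.96460534  -15.27231299] [ 0.  -0.5  1.5  0.8  0.1  0. ] [ 0.61265522  0.25834014 -1.37738126] 0.02107566519793365
```

View pics/w17.png

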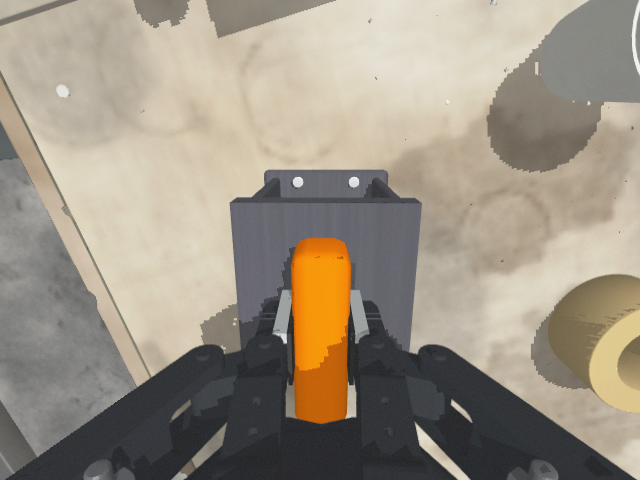

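The key is in the hole. I'll lower the last few mm and release.

>>> {"name": "arm_command", "arguments": {
  "increments": [
    [[0, 0, 0.1], 0],
    [[0, 0, 0.18], 0],
    [[0, 0, 0.2], 0]
  ]
}}

```text
time: 20.25
ee_pos: [0.4531, -0.2978, 0.1238]
tcp_rot: [-178.8, 0.9, -15.3]
wrist_force: [-0.0, -0.1, -2.6]
opening: 0.0208
```

>>> {"name": "arm_command", "arguments": {
  "increments": [
    [[0, 0, 0], 0],
    [[0, 0, 0], 0],
    [[0, 0, 0], 0],
    [[0, 0, 0], 0],
    [[0, 0, 0], 0]
  ],
  "claw": -1
}}

```text
time: 20.75
ee_pos: [0.4532, -0.2979, 0.1239]
tcp_rot: [-178.8, 0.9, -15.3]
wrist_force: [-0.1, -0.1, 0.2]
opening: 0.0855
```

>>> {"name": "arm_command", "arguments": {
  "increments": [
    [[0, 0, -0.5], 0],
    [[0, 0, -1.5], 0],
    [[0, 0, -3.0], 0],
    [[0, 0, -4.5], 0],
    [[0, 0, -5.2], 0]
  ]
}}

```text
time: 21.25
ee_pos: [0.4548, -0.3014, 0.2585]
tcp_rot: [-178.9, 0.6, -15.3]
wrist_force: [1.4, -0.7, 0.3]
opening: 0.0853
```

```bash
python3 - <<'E'
from h import *
c,o=snap('wrist','w18')
E
python3 m3.py w18
```

```text
21.25 [ 0.4547616  -0.30140433  0.2584567 ] [-178.86146675    0.62752653  -15.27879189] [-0.2  5.2 22.  17.9  0.  -0.2] [ 1.44636962 -0.67763016  0.26146701] 0.08532829591754258
bar [ 304  181   30  103 2907] z [0.13615589 0.14090701 0.14235908] toprect cloud ((452.4501037597656, -299.6495056152344), (76.97432708740234, 20.208280563354492), 74.90270233154297)
contour rect ((453.12567138671875, -297.4079895019531), (79.0438461303711, 21.46237564086914), 74.91694641113281)
```

View pics/w18.png

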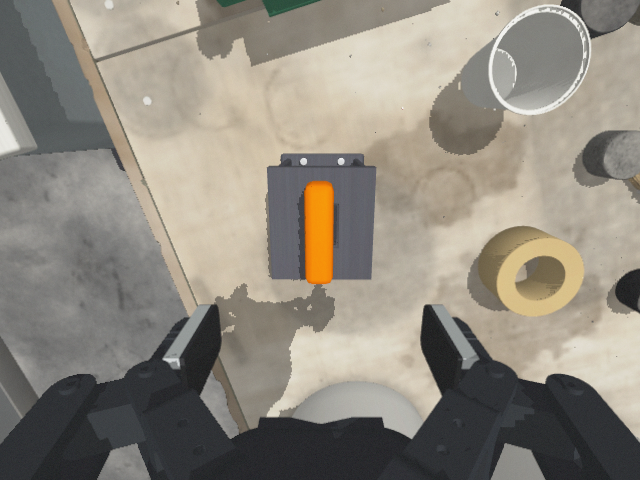

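The key is home: bar top at 141–142 mm, upright and unchanged in direction. Now the lid; I'll move above the handle with the jaws along x.

```bash
python3 -c "
from h import *
go([.478,.013,.28],0.5)"
```

```text
units [ -2.44 -12.39  -0.54] roll -2.63 rows>= 6.3 1.8
```

>>> {"name": "arm_command", "arguments": {
  "increments": [
    [[-0.3, -1.5, -0.1], -0.4],
    [[-0.7, -3.4, -0.3], -0.8],
    [[-1.1, -5.3, -0.4], -1.3],
    [[-1.5, -7.2, -0.5], -1.8],
    [[-1.8, -9.1, -0.5], -2.2]
  ]
}}

```text
time: 21.8
ee_pos: [0.4713, -0.0689, 0.2785]
tcp_rot: [-178.8, 0.2, -2.0]
wrist_force: [0.4, -0.8, 0.1]
opening: 0.0855
```

```bash
python3 -c "
from h import *
go([.478,.013,.28],0.5)"
```

```text
units [ 0.15 -3.28  0.01] roll -0.42 rows>= 1.6 0.3
```

>>> {"name": "arm_command", "arguments": {
  "increments": [
    [[0.1, -1.5, 0], -0.4],
    [[0.15, -2.8, 0], -0.4],
    [[0.15, -3.3, 0], -0.4],
    [[0.15, -3.3, 0], -0.4],
    [[0.15, -3.3, 0], -0.4]
  ]
}}

```text
time: 22.3
ee_pos: [0.4779, 0.0128, 0.2803]
tcp_rot: [-178.8, 0.1, 0.4]
wrist_force: [0.7, -0.0, -0.1]
opening: 0.0855
```

Run:
```python
from h import *
c,o=snap('wrist','w20')
f=c["frame"]; H,S,V=cv2.split(cv2.cvtColor(f,cv2.COLOR_RGB2HSV))
P,uv=cloud(c,np.ones((480,640),bool),o)
k=(P[:,2]>.120)&(P[:,2]<.16)&(abs(P[:,0]-.477)<.03)&(abs(P[:,1]-.013)<.055)
print(k.sum(),P[k].mean(0),rect(P[k]),np.percentile(P[k][:,2],[5,50,95]))
g=(H>60)&(H<90)&(S>80); P,uv=cloud(c,g,o); k=abs(P[:,2]-.101)<.006; print(rect(P[k]))
```

```text
22.3 [0.47789397 0.01283232 0.28033911] [-1.78838985e+02  1.07422745e-01  4.17219171e-01] [-1.2  0.  -0.2 -0.1 -0.   0.1] [ 0.70680201 -0.00716887 -0.12933312] 0.08554058359774484
1427 [0.47658792 0.01792007 0.13828271] ((476.4252014160156, 14.80953598022461), (9.777554512023926, 97.95849609375), 0.562736988067627) [0.13571087 0.13865372 0.14022565]
((550.3357543945312, 14.489250183105469), (203.7858123779297, 252.7750701904297), 0.4625870883464813)
```

View pics/w20.png

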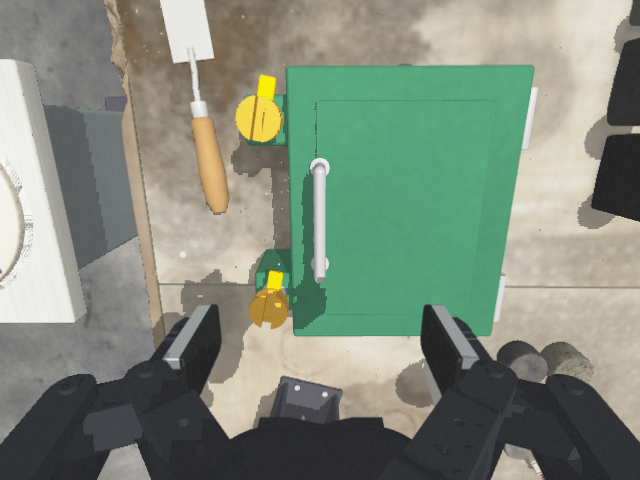

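The wrist view confirms both dogs off the lid, at (267,87) and (275,281). The handle bar runs (320,165)–(320,278), x≈477 mm, top at about 140 mm. I'll descend and grip.

```bash
python3 -c "
from h import *
go([.477,.0125,.136],0.5)"
```

```text
units [-0.03  0.12  5.77] roll -0.02 rows>= 2.9 0.0
```

>>> {"name": "arm_command", "arguments": {
  "increments": [
    [[0, 0, 1.2], 0],
    [[-0.02, 0.1, 2.8], 0],
    [[-0.03, 0.12, 4.4], 0],
    [[-0.03, 0.12, 5.5], 0],
    [[-0.03, 0.12, 5.8], 0]
  ]
}}

```text
time: 22.85
ee_pos: [0.4753, 0.0111, 0.1322]
tcp_rot: [-178.8, 0.4, 0.2]
wrist_force: [-0.9, -0.4, -0.0]
opening: 0.0855
```

>>> {"name": "arm_command", "arguments": {
  "increments": [
    [[0, 0, 0], 0],
    [[0, 0, 0], 0],
    [[0, 0, 0], 0],
    [[0, 0, 0], 0],
    [[0, 0, 0], 0]
  ],
  "claw": 1,
  "force": 40
}}

```text
time: 23.35
ee_pos: [0.4757, 0.0111, 0.133]
tcp_rot: [-178.8, 0.3, 0.3]
wrist_force: [0.4, -0.5, 1.0]
opening: 0.0123
```

>>> {"name": "arm_command", "arguments": {
  "increments": [
    [[0, 0, 0], 0],
    [[0, 0, 0], 0],
    [[0, 0, 0], 0]
  ]
}}

```text
time: 23.65
ee_pos: [0.4765, 0.0111, 0.1332]
tcp_rot: [-178.9, 0.2, 0.3]
wrist_force: [5.4, -1.1, -2.7]
opening: 0.0083
```

```bash
cat > arc.py <<'E'
from h import *
import sys
from workcell import get_obs
o=get_obs(); R=Rn.from_euler("xyz",o["tcp_rot"],degrees=True).as_matrix()
hx,hz=.6555,.092; t1=float(sys.argv[1]); dz=float(sys.argv[2]) if len(sys.argv)>2 else 0.002; n=int(sys.argv[3]) if len(sys.argv)>3 else 5
def pos(t): 
    return np.array([hx-.178*np.cos(t)+.043*np.sin(t),o["ee_pos"][1],hz+.178*np.sin(t)+.043*np.cos(t)+dz])
v=o["ee_pos"]-[hx,0,hz+dz]; r=np.hypot(v[0],v[2]); t0=np.arctan2(v[2],-v[0])-np.arctan2(.043,.178)
print("theta now",t0.round(3),"r",r.round(4),"F",o["wrist_force"].round(1),"open",o["opening"])
for t in np.linspace(t0,t1,n+1)[1:]: print((R.T@(pos(t)-o["ee_pos"])/.025).round(2))
E
python3 arc.py 0.35
```

```text
theta now -0.021 r 0.1832 F [ 5.4 -1.1 -2.7] open 0.00830910930676225
[ 0.14 -0.01 -0.53]
[ 0.31 -0.02 -1.04]
[ 0.52 -0.03 -1.54]
[ 0.77 -0.04 -2.03]
[ 1.05 -0.04 -2.49]
```

Bar gripped (opening about 8–10 mm, matching the 10 mm bar). Starting the arc.

```bash
python3 arc.py 0.3 -0.002
```

```text
theta now -0.0 r 0.1841 F [ 5.4 -1.1 -2.7] open 0.00830910930676225
[ 0.15 -0.01 -0.42]
[ 0.29 -0.02 -0.83]
[ 0.46 -0.02 -1.24]
[ 0.65 -0.03 -1.64]
[ 0.86 -0.04 -2.02]
```

>>> {"name": "arm_command", "arguments": {
  "increments": [
    [[0.12, 0, -0.4], 0],
    [[0.27, 0, -0.8], 0],
    [[0.44, 0, -1.2], 0],
    [[0.63, 0, -1.6], 0],
    [[0.84, 0, -2.0], 0]
  ]
}}

```text
time: 24.15
ee_pos: [0.4965, 0.0111, 0.1837]
tcp_rot: [-178.7, 0.4, 0.3]
wrist_force: [-5.1, 7.2, -5.3]
opening: 0.0082
```

```bash
python3 -c "
from h import *
snap('wrist','w21')"; python3 arc.py 0.65 -0.002
```

```text
24.15 [0.4964707  0.01112009 0.18369152] [-178.74072555    0.41368018    0.30721367] [-0.   7.7 18.5 10.5  0.2 -0.2] [-5.05179159  7.23079526 -5.27239586] 0.008157142304792668
theta now 0.306 r 0.1845 F [-10.1   6.3   1.3] open 0.008405463157577378
[ 0.32 -0.01 -0.39]
[ 0.62 -0.01 -0.8 ]
[ 0.95 -0.02 -1.18]
[ 1.31 -0.03 -1.54]
[ 1.68 -0.03 -1.87]
```

View pics/w21.png

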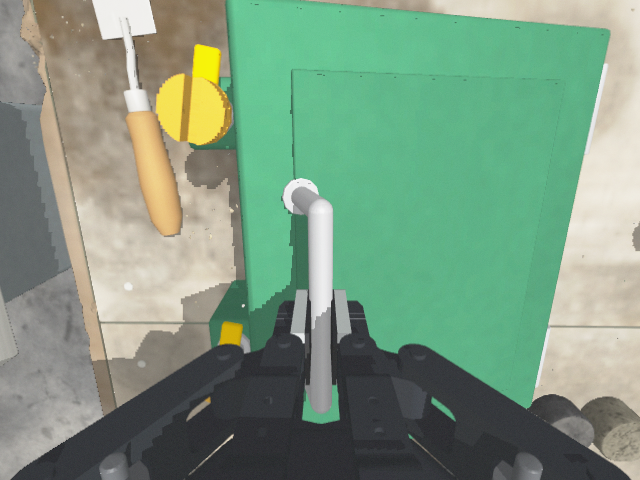

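The lid is rising with the bar held. Continuing.

>>> {"name": "arm_command", "arguments": {
  "increments": [
    [[0.27, 0, -0.4], 0],
    [[0.57, 0, -0.8], 0],
    [[0.9, 0, -1.18], 0],
    [[1.26, 0, -1.54], 0],
    [[1.63, 0, -1.87], 0]
  ]
}}

```text
time: 24.7
ee_pos: [0.5371, 0.0115, 0.2333]
tcp_rot: [-178.6, 0.5, 0.4]
wrist_force: [-11.0, 7.8, 3.8]
opening: 0.0084
```

```bash
python3 arc.py 1.0 -0.002
```

```text
theta now 0.643 r 0.1859 F [-11.    7.8   3.8] open 0.008373261179936408
[ 0.48 -0.   -0.24]
[ 0.92 -0.01 -0.53]
[ 1.37 -0.01 -0.79]
[ 1.84 -0.01 -1.01]
[ 2.33 -0.01 -1.21]
```

```bash
sed -i 's/hx,hz=.6555/hx,hz=.6525/' arc.py; python3 arc.py 1.0 -0.001
```

```text
theta now 0.652 r 0.1832 F [-11.    7.8   3.8] open 0.008373261179936408
[ 0.41 -0.   -0.31]
[ 0.83 -0.01 -0.59]
[ 1.27 -0.01 -0.84]
[ 1.73 -0.01 -1.06]
[ 2.21 -0.02 -1.25]
```

>>> {"name": "arm_command", "arguments": {
  "increments": [
    [[0.41, 0, -0.31], 0],
    [[0.83, 0, -0.59], 0],
    [[1.27, 0, -0.84], 0],
    [[1.73, 0, -1.06], 0],
    [[2.2, 0, -1.25], 0]
  ]
}}

```text
time: 25.2
ee_pos: [0.5915, 0.012, 0.2664]
tcp_rot: [-178.5, 0.5, 0.4]
wrist_force: [-10.7, 5.8, 9.1]
opening: 0.008
```

```bash
python3 arc.py 1.3 -0.001; python3 -c "
from h import *
snap('scene','s22')"
```

```text
theta now 0.999 r 0.1857 F [-10.7   5.8   9.1] open 0.008038933097938608
[ 0.45  0.   -0.04]
[ 0.88  0.   -0.15]
[ 1.31  0.   -0.23]
[ 1.75  0.   -0.29]
[ 2.19  0.01 -0.33]
25.2 [0.59152963 0.01200819 0.26638305] [-178.49442532    0.52030752    0.40502975] [-0.  18.3 27.1  8.2  0.2 -0.2] [-10.68436848   5.80615429   9.12806376] 0.008038933097938608
```

View pics/s22.png

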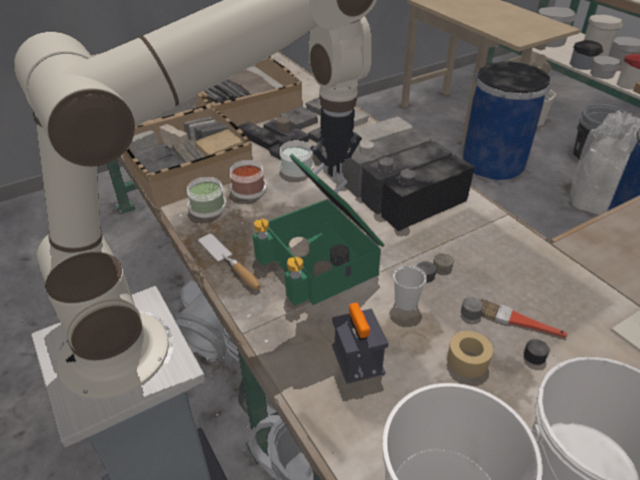

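The lid is about 60° open, handle in the gripper. I'll check the height of the blocks behind before going on.

```bash
python3 - <<'E'
from h import *
c=pickle.load(open("pics/top0.pkl","rb"))
P,uv=cloud(c,np.ones((480,640),bool)); k=(P[:,0]>.68)&(P[:,0]<.95)&(abs(P[:,1])<.3)&(P[:,2]>.05)
print(P[k].min(0),P[k].max(0))
E
python3 arc.py 1.3 0.001
```

```text
[ 0.68020362 -0.24358827  0.05002857] [0.94997809 0.29989494 0.15581156]
theta now 1.004 r 0.1838 F [-6.5  5.  10.9] open 0.00824224523751376
[ 0.42  0.   -0.1 ]
[ 0.84  0.   -0.21]
[ 1.27  0.   -0.29]
[ 1.7   0.   -0.35]
[ 2.13  0.01 -0.38]
```

Blocks top out at 156 mm, so it's clear.

>>> {"name": "arm_command", "arguments": {
  "increments": [
    [[0.42, 0, -0.12], 0],
    [[0.84, 0, -0.22], 0],
    [[1.27, 0, -0.3], 0],
    [[1.7, 0, -0.36], 0],
    [[2.13, 0, -0.39], 0]
  ]
}}

```text
time: 25.75
ee_pos: [0.646, 0.0125, 0.2784]
tcp_rot: [-178.5, 0.4, 0.4]
wrist_force: [-6.2, 2.1, 6.1]
opening: 0.0079
```

```bash
python3 arc.py 1.6 0.001;  python3 arc.py 1.45 0.001 3; python3 -c "
from h import *
snap('scene','s23')
c,o=snap('wrist','w23')
"
```

```text
theta now 1.299 r 0.1855 F [-6.2  2.1  6.1] open 0.007946009943326861
[0.45 0.01 0.09]
[0.89 0.01 0.11]
[1.33 0.01 0.16]
[1.76 0.02 0.23]
[2.19 0.03 0.33]
theta now 1.299 r 0.1855 F [-6.2  2.1  6.1] open 0.007946009943326861
[0.37 0.01 0.09]
[0.74 0.01 0.1 ]
[1.11 0.01 0.13]
25.75 [0.64597556 0.01253189 0.2783659 ] [-178.46138738    0.40228148    0.42636344] [ 0.  17.8 23.4  5.6 -0.  -0. ] [-6.24961463  2.11052656  6.12478156] 0.007946009943326861
25.8 [0.64737474 0.01254315 0.27835221] [-178.45780295    0.32019353    0.42552052] [-0.  -1.7 -1.8 -1.6  0.  -0. ] [-2.48960441  2.78206146  6.85364602] 0.008126263428350879
```

View pics/w23.png

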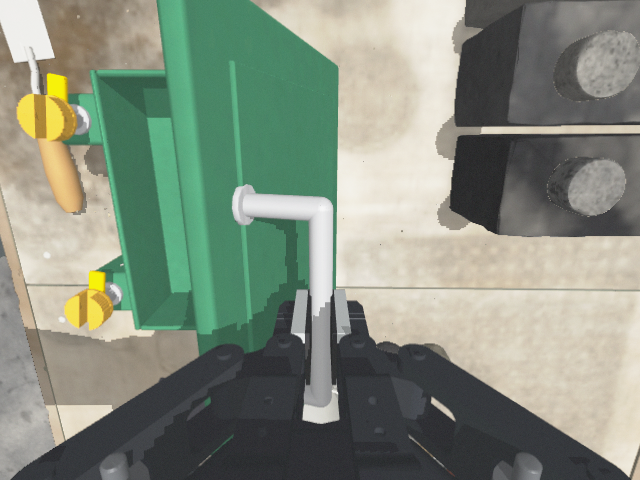

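View pics/s23.png

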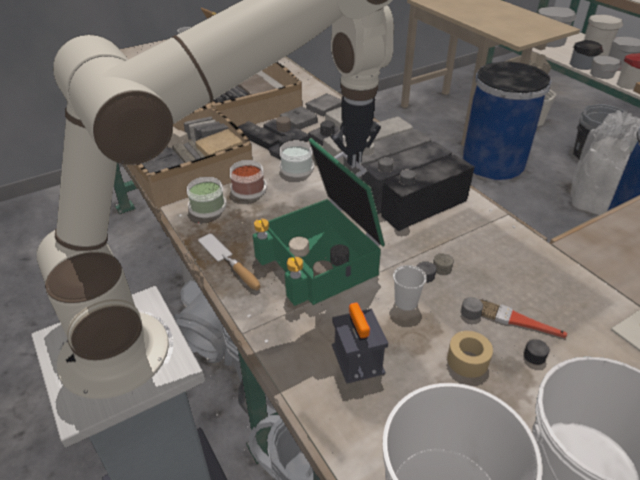

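The lid is at about 74°, and its front edge is getting near the left finger linkage. I'll check clearances in tool coordinates from the range image.

Run:
```python
from h import *
c=pickle.load(open("pics/w23.pkl","rb"));o=c["o"];R=Rn.from_euler("xyz",o["tcp_rot"],degrees=True).as_matrix()
P,uv=cloud(c,np.ones((480,640),bool),o); Q=(P-o["ee_pos"])@R*1000
I=np.full((480,640,3),np.nan);I[uv[:,1],uv[:,0]]=Q
for u,v in [(190,300),(195,345),(200,300),(230,300),(215,350),(180,375),(120,415),(260,345),(285,345),(300,310),(240,380)]: print((u,v),I[v,u].round(0),c["frame"][v,u])
```

```text
(190, 300) [-157.  123.  244.] [ 60 100  80]
(195, 345) [-171.  208.  275.] [158 149 134]
(200, 300) [-46. -16. -12.] [ 90 169 127]
(230, 300) [-38. -10.  -1.] [ 73 134 103]
(215, 350) [-34. -12. -36.] [53 56 59]
(180, 375) [-41. -11. -47.] [55 57 63]
(120, 415) [-49. -12. -63.] [57 59 62]
(260, 345) [-30.  25.  18.] [58 97 76]
(285, 345) [-11. -12. -35.] [74 77 81]
(300, 310) [ -8. -11. -10.] [171 175 175]
(240, 380) [-25.  -6. -43.] [52 53 57]
```

The linkage outer corner is at (x −34, z −36) in tool mm, and the lid edge will come to about (−32, −28). That's tight, so I'll re-grip 4 mm higher. The friction hinge holds the lid meanwhile.

>>> {"name": "arm_command", "arguments": {
  "increments": [
    [[0, 0, 0], 0],
    [[0, 0, 0], 0],
    [[0, 0, 0], 0],
    [[0, 0, -0.16], 0],
    [[0, 0, -0.16], 0]
  ],
  "claw": 0.65
}}

```text
time: 26.35
ee_pos: [0.6473, 0.0124, 0.2831]
tcp_rot: [-178.5, 0.2, 0.4]
wrist_force: [-0.6, 0.9, -0.1]
opening: 0.0152
```

>>> {"name": "arm_command", "arguments": {
  "increments": [
    [[0, 0, 0], 0],
    [[0, 0, 0], 0],
    [[0, 0, 0], 0],
    [[0, 0, 0], 0]
  ],
  "claw": 1
}}

```text
time: 26.75
ee_pos: [0.6474, 0.0123, 0.2832]
tcp_rot: [-178.5, 0.2, 0.4]
wrist_force: [-0.2, -0.1, 1.0]
opening: 0.0077
```

```bash
python3 arc.py 1.5 0.005
```

```text
theta now 1.306 r 0.1863 F [-0.2 -0.1  1. ] open 0.007740427213269567
[0.29 0.01 0.12]
[0.57 0.01 0.13]
[0.85 0.01 0.15]
[1.14 0.01 0.18]
[1.42 0.02 0.22]
```

>>> {"name": "arm_command", "arguments": {
  "increments": [
    [[0.28, 0, 0], 0],
    [[0.57, 0, 0.01], 0],
    [[0.85, 0, 0.03], 0],
    [[1.14, 0, 0.06], 0],
    [[1.42, 0, 0.1], 0]
  ]
}}

```text
time: 27.25
ee_pos: [0.6827, 0.0126, 0.2816]
tcp_rot: [-178.5, 0.2, 0.4]
wrist_force: [-4.8, -0.1, 6.7]
opening: 0.0079
```

```bash
python3 arc.py 1.64 0.008 3; python3 -c "
from h import *
c,o=snap('wrist','w24')
R=Rn.from_euler('xyz',o['tcp_rot'],degrees=True).as_matrix()
f=c['frame'];H,S,V=cv2.split(cv2.cvtColor(f,cv2.COLOR_RGB2HSV))
g=(H>60)&(H<90)&(S>80); P,uv=cloud(c,g,o); Q=(P-o['ee_pos'])@R*1000
k=Q[:,2]<90; print('lid pts top', np.percentile(Q[k],[0.5,5,50,95,99.5],axis=0).round(0))
"
```

```text
theta now 1.499 r 0.1841 F [-4.8 -0.1  6.7] open 0.007888842168028133
[0.33 0.01 0.1 ]
[0.67 0.01 0.18]
[1.   0.01 0.28]
27.25 [0.68269809 0.01264947 0.28160174] [-178.46267016    0.21176185    0.41836464] [ 0.  12.  15.6  3.6  0.1  0.1] [-4.80537154 -0.0628839   6.71011719] 0.007888842168028133
lid pts top [[ -46. -124.  -16.]
 [ -44. -115.  -15.]
 [ -36.  -68.    4.]
 [ -28.   11.   72.]
 [ -26.   33.   88.]]
```

View pics/w24.png

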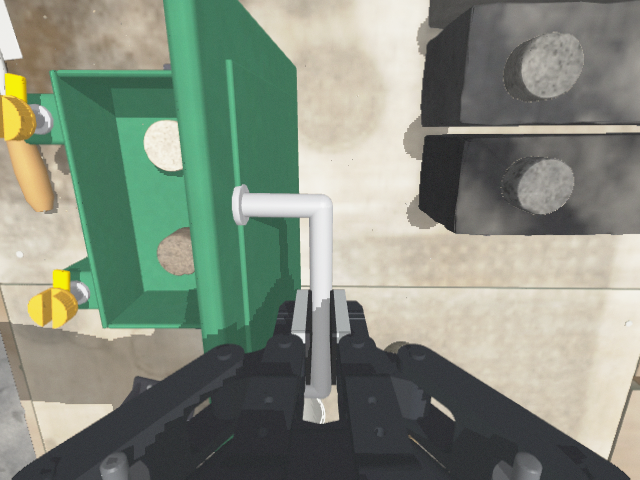

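The lid is near 85° with clear space to the linkage. Going slightly beyond upright.

>>> {"name": "arm_command", "arguments": {
  "increments": [
    [[0.25, 0, 0.04], 0],
    [[0.5, 0, 0.09], 0],
    [[0.75, 0, 0.15], 0],
    [[1.0, 0, 0.22], 0],
    [[1.0, 0, 0.22], 0]
  ]
}}

```text
time: 27.8
ee_pos: [0.7097, 0.0129, 0.2755]
tcp_rot: [-178.5, 0.1, 0.4]
wrist_force: [1.3, -0.5, 4.0]
opening: 0.0075
```

```bash
python3 arc.py 1.64 0.008 1
cat > lid.py <<'E'
from h import *
import sys
c,o=snap('wrist',sys.argv[1])
f=c['frame'];H,S,V=cv2.split(cv2.cvtColor(f,cv2.COLOR_RGB2HSV))
g=(H>60)&(H<90)&(S>80); P,uv=cloud(c,g,o)
k=(P[:,0]>.62)&(P[:,2]>.13)&(P[:,2]<.26)&(P[:,1]>-.06)&(P[:,1]<.12); q=P[k]
# plane fit
m=q.mean(0)
for _ in range(5):
    U,s,Vt=np.linalg.svd(q-m,full_matrices=False); n=Vt[2]*np.sign(Vt[2][0]); d=(q-m)@n; q=q[abs(d)<max(.003,np.median(abs(d))*2)]; m=q.mean(0)
print(k.sum(),len(q),"normal",n,"theta(deg)",90-np.degrees(np.arctan2(n[2],n[0])), m)
E
python3 lid.py w25
```

```text
theta now 1.649 r 0.1846 F [ 1.3 -0.5  4. ] open 0.007462671923698215
[-0.08  0.    0.04]
27.8 [0.70973705 0.01290996 0.27550334] [-1.78470663e+02  1.11121072e-01  4.16908148e-01] [-0.  -0.6 -1.  -0.7 -0.1 -0. ] [ 1.2530297  -0.47352704  4.02704804] 0.007462671923698215
5936 5936 normal [ 0.99751181  0.01027382 -0.06974692] theta(deg) 93.99966254052934 [0.67309843 0.04819511 0.21170174]
```

View pics/w25.png

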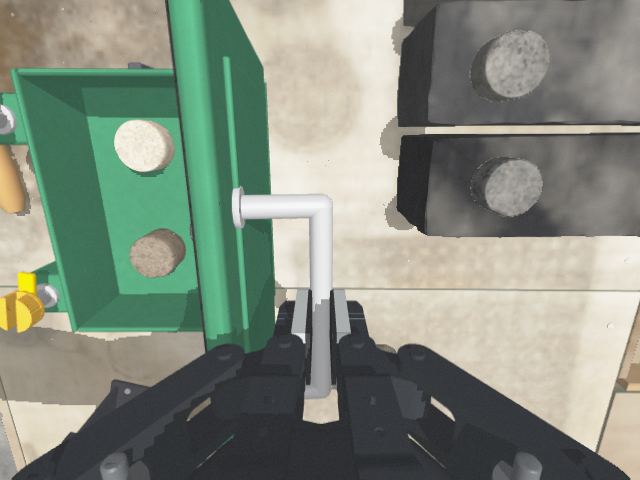

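The lid is fitted at 94° (1.64 rad). I'll open just enough, centre away from the panel, and lift out.

>>> {"name": "arm_command", "arguments": {
  "increments": [
    [[0, 0, 0], 0],
    [[0, 0, 0], 0],
    [[0, 0, 0], 0],
    [[0.08, 0, 0], 0]
  ],
  "claw": 0.63
}}

```text
time: 28.25
ee_pos: [0.7116, 0.013, 0.2755]
tcp_rot: [-178.5, 0.1, 0.4]
wrist_force: [-0.2, 0.6, -0.6]
opening: 0.0158
```

>>> {"name": "arm_command", "arguments": {
  "increments": [
    [[0, 0, -0.3], 0],
    [[0, 0, -0.8], 0],
    [[0, 0, -1.5], 0],
    [[0, 0, -2.4], 0],
    [[0, 0, -3.2], 0]
  ]
}}

```text
time: 28.75
ee_pos: [0.7058, 0.0109, 0.3507]
tcp_rot: [-178.5, -0.0, 0.4]
wrist_force: [-1.6, 0.5, 20.6]
opening: 0.0157
```

```bash
python3 lid.py w26; python3 -c "
from h import *
go([.55,-.15,.37]); snap('scene','s26')"
```

```text
28.75 [0.70582542 0.01086056 0.35065261] [-1.78461094e+02 -4.23479113e-02  4.10842759e-01] [-0.4  1.3  2.4 29.5  0.2 -0.3] [-1.57156966  0.47417844 20.5792147 ] 0.015708213446431196
1345 1345 normal [ 0.99753789  0.00916356 -0.06952831] theta(deg) 93.98706311666965 [0.67307755 0.03972742 0.21045334]
units [-6.23  6.36 -0.97] roll -0.0 rows>= 4.5 0.0
28.8 [0.70448021 0.01076052 0.34931253] [-178.46280977    0.26598176    0.40588366] [ 0.   0.4 -0.1 -5.7  0.   0.1] [-2.73840339 -0.26012809 -1.5164899 ] 0.015599403461285157
```

View pics/s26.png

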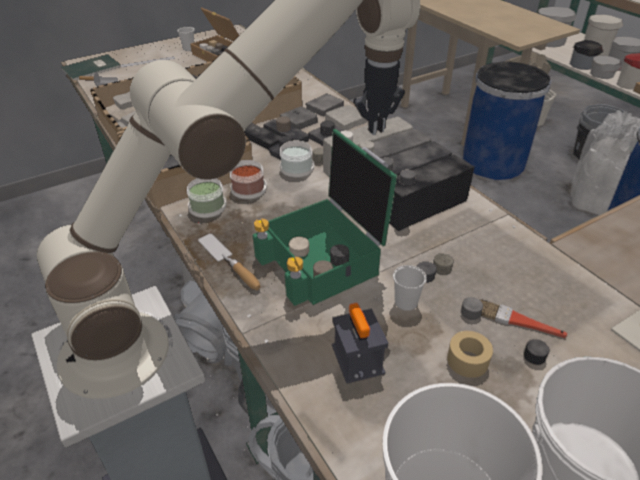

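The lid stands upright and free, and the gripper is clear above it. Final check from the top view.

Run:
```python
from h import *
c,o=snap('top','t27'); a=pickle.load(open('pics/top0.pkl','rb'))
d=cv2.absdiff(c["frame"],a["frame"]).max(2)
for n,(u,v) in dict(red=(186,243),green=(193,293),cup=(408,197),tape=(478,197)).items(): print(n,np.percentile(d[v-22:v+22,u-22:u+22],[50,95]))
P=lambda c:(lambda H,S,V:(H>=5)&(H<=16)&(S>150)&(V>120))(*cv2.split(cv2.cvtColor(c["frame"],cv2.COLOR_RGB2HSV)))
for x in(a,c):
    Q,_=cloud(x,P(x)); k=(Q[:,2]>.125)&(Q[:,1]<-.25)&(Q[:,1]>-.36)&(abs(Q[:,0]-.45)<.06); print(k.sum(),rect(Q[k]),np.median(Q[k][:,2]))
```

```text
28.85 [0.70616709 0.01078314 0.34963065] [-1.78464102e+02  2.59348677e-03  4.03850760e-01] [ 0.1 -0.4  0.9 -3.4 -0.1  0.1] [ 1.2143446  -0.55029244 -0.60616879] 0.015877877527949336
red [6. 9.]
green [7. 9.]
cup [ 6. 10.]
tape [6. 9.]
242 ((452.1626281738281, -301.94818115234375), (78.20829010009766, 22.031206130981445), 75.075927734375) 0.14101352647452703
226 ((452.3367004394531, -299.936767578125), (77.09024047851562, 21.77739906311035), 75.2781982421875) 0.14121271972994454
```

View pics/t27.png

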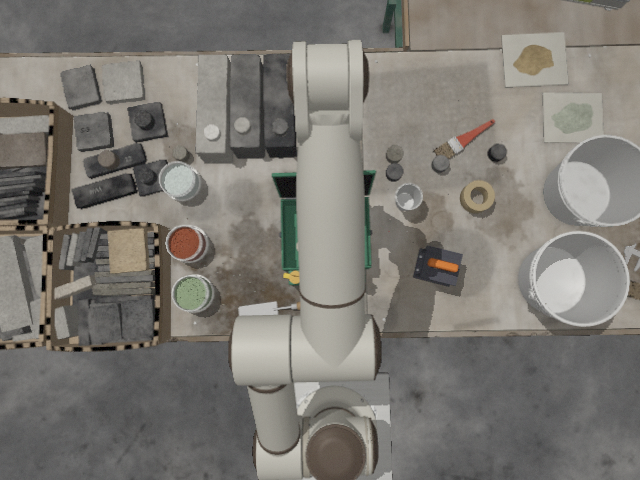

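>>> {"name": "arm_command", "arguments": {
  "increments": [
    [[-0.3, 0, -0.1], 0],
    [[-0.5, 0, -0.1], 0],
    [[-0.5, 0, -0.1], 0],
    [[-0.5, 0, -0.1], 0]
  ]
}}

```text
time: 29.3
ee_pos: [0.6948, 0.0107, 0.3535]
tcp_rot: [-178.5, -0.3, 0.4]
wrist_force: [-0.0, 0.6, -0.4]
opening: 0.0159
```

```bash
python3 lid.py w28; python3 -c "
from workcell import job_done
print(job_done())"
```

```text
29.3 [0.69478193 0.01071727 0.3535158 ] [-178.46642879   -0.29507929    0.41049915] [-0.1  0.9  0.4  0.2  0.  -0. ] [-0.03836918  0.56834903 -0.4249656 ] 0.01593882545814428
68 68 normal [ 0.99778159  0.01326517 -0.06523754] theta(deg) 93.74082190809601 [0.67466489 0.04184001 0.23536406]
the job is handed in; nothing more can be done
None
```

The curing box is open: I loosened both screws with the key, put the key back in its stand, and then swung the lid up by its handle and let go. I handed the job in at about 29.3 s.

- **Screws:** each clamp dog ended up about 82° (1.4 rad) from the clamped position, an estimate from the wrist pose and the roughly 10° play of the key. The pictures show both dogs clear of the lid. Only the key touched the screws.
- **Key:** it sits upright in its stand with the bar top at 141 mm, as before. It is within about 2–3 mm of where it started.
- **Lid:** the last plane fits gave 94.0° and 93.7°. The gripper was clear above it, with wrist force near zero.
- **Jars, cup and tape:** the before-and-after top views at their places match to within image noise.

**Problems along the way:**
- At the left screw, joint 6 reached its range limit on the first approach. The tool stopped short without contact, so I used the key half a turn round instead.
- That left the tool tilted by about 1.5° for the rest of the job.
- The wrist-camera and grip measurements of the key disagreed by 3–6 mm, so I aligned by the blade and slot in the images.
- One wrist-force reading of about 20 N appeared near the reach limit while lifting away from the handle, and was gone at the next reading. I took it to be the arm's own motion.

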